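# Fetch the tin from behind the bottles

## Robot

A 6-joint arm with a two-finger parallel gripper is mounted at the origin on a cart in front of the work surface, level with it; the furniture and walls round the work are solid. World frame = base frame: x ahead of the robot, y to its left, z up, the work surface at z = 0. Lengths are in m, angles in rad, forces in N, time in s.
With the tool pointing down it reaches from about 0.375 to 0.75 m from the base axis. Payload 9 kg.
Tool frame: the origin (TCP) lies at the very end of the fingers, on their centre line; the grasp point (between the pads) lies arm.grasp_offset behind it (arm.grasp_offset is the distance from the TCP to the grasp point, in m); z points along the fingers, y is the line along which they close (so a half turn about z gives the same grasp; the last joint's range is limited). The gripper opens to 85 mm and grips with 20 to 120 N. Pads are 22 mm wide; open, the fingers measure 114 mm over their backs; the gripper's body (76 mm by 85 mm) begins 54 mm behind the grasp point. The pads swing forward as they close: fully open they stand 13 mm farther back than shut.
Start: joints at [1.106, 0.104, 0.097, 1.564, 0, 1.353], TCP at [0.147, 0.582, 0.198] pointing down, gripper open.
Joint ranges: [-2.99, 2.99], [-0.84, 1.86], [-1.1, 1.16], [-1.84, 2.11], [-1.51, 1.56], [-3.14, 3.14]. Speed limits (rad/s): [2.22, 2.22, 2.57, 3.14, 3.14, 3.14].

## Interface

Orientations are given as a unit quaternion [x, y, z, w].
In Python, from rig import arm gives the robot as it stands.
- The arm moves only by the tool step_arm, never from a script. Its argument "deltas" is a list of rows, each an object of numbers: "jaw": the opening, from 0 (shut) to 1 (fully open); "x", "y", "z": the shift along the tool's x, y, z in mm; "rx", "ry", "rz": the turn, a rotation vector about the tool's x, y, z in degrees. In form: [{"jaw": .., "x": .., "y": .., "z": .., "rx": .., "ry": .., "rz": ..}, ...]. A call has 1 to 20 rows; each row shifts and turns the commanded pose from where the row before left it, along the tool's axes as they then stand; what a row does not reach is not made up. A row lasts 1/12 s, in which the tool goes at most 41.7 mm and 7.16 degrees, less where a joint would pass 70% of its speed; a pose out of reach is approached as far as the arm can. A call with a gripper value outside its range is refused whole. The fingers move at their own pace and stop on an object; "newtons" is the grip in N (left out, the last holds). Time passes only in rows, so rows that do not move let the fingers close. It gives the time, the measured TCP pose, the force, the opening and the grip force at its end, in the units of the state.
- arm.get_state(): the state, without advancing time (a new reading comes with each control period).
- arm.camera(name): name is "scene" or "side" or "wrist"; returns a dict with "frame" (384x512x3 uint8, blue, green, red), "depth" (384x512 float32, m along the optical axis (not along the pixel's ray), 0 where there is no reading), "fx", "fy", "cx", "cy" (pixels), "R" (3x3) and "t" (3): a world point X has camera coordinates R X + t. Camera axes: x right, y down, z forward; pixel columns grow to the right and rows downward; lengths in m; the calibration is good to about 2 mm. A picture is of the moment at which its call begins.
- arm.job_done(): hands the job in; it is judged then, once.
The state is a dict: "time": time; "joints": joint angles; "dq": joint speeds; "joint_efforts": joint torques, N m; "tcp_pos": TCP position; "orientation": TCP orientation; "contact_force": force on the tool from outside, world axes, zero at the start; "torque": the same for the moment, N m; "gripper_width": finger opening in m; "grasp_force": force on a finger pad.
Only numpy, scipy, OpenCV 4.12 (cv2) and the standard library are available. Lean on these libraries where they do the work, as an engineer would, in place of code of your own. Each camera call takes 0.05 s, during which the arm holds its last target. There are 200 camera calls.

## Task

The low red-lidded tin is needed on the round cork mat, but it sits in the wooden bay behind two glue bottles and a jar. First clear all three out of the way onto the grey board, then lift the tin out and stand it in the middle of the cork mat, and only then put the two bottles and the jar back, each upright on the very spot where it stood at the start. Do not tip anything over.

Things in the scene. Friction and masses are not known exactly. Their poses are not given: they have to be found in the camera images.
- polish_tin: the wanted low round tin with a flat dark red lid and a grey side, 66 mm diameter, 27 mm high, about 0.08 kg; at the start it stands in the bay of the caddy. Origin: centre of its underside, z up. The lid does not come off.
- glue_white: cream-white glue bottle (the one on the caddy) with an orange pointed cap and an orange and white label, 54 mm diameter, 115 mm high; straight round body up to 94 mm (grip it there, e.g. 75 mm up), cap narrower; about 0.16 kg. Origin: centre of its underside, z up.
- glue_brown: smaller white glue bottle (the one on the caddy) with a brown round cap and an orange label, 47 mm diameter, 98 mm high; straight round body up to 78 mm (grip it there, e.g. 60 mm up), cap narrower; about 0.17 kg. Origin: centre of its underside, z up.
- jar_white: round jar (the one on the caddy) of white stuff with a cream lid, 62 mm diameter, 79 mm high, straight-sided (grip e.g. 60 mm up, across the fixed lid), about 0.3 kg. Origin: centre of its underside, z up.
- caddy: fixed plywood caddy 272x166 mm, base 6 mm thick. Origin: centre of its underside; x points away from the robot, z up. Blue discs (68 mm) at (-0.028,+-0.048) and (-0.100,0): one bottle or jar on each, in any order. Tin at (0.050,0) in a bay open to -x: inner walls at y=+-0.045 (x from 0.047) and x=0.125, 42 mm above the bench; no finger room at its sides: grip the tin along x.
- grey_board: fixed flat light grey board for parking the bottles and the jar, 230 mm (x) by 90 mm (y), on feet, its top 34 mm above the bench. Origin: its centre at bench height, z up. It lies to the left or the right of the caddy.
- cork_mat: fixed round brown cork mat on feet, 100 mm diameter, its top 34 mm above the bench, where the tin goes. Origin: its centre at bench height, z up. It lies on the other side of the caddy from the grey board.

How it is judged:
By the outcome, as a careful person would: the job done as asked, in the order asked, and still so for the second after the job is handed in, with the robot touching nothing.
It also fails if it takes over 128 s, if anything falls off the work surface, if the arm or the gripper's body presses on something with over 40 N, if the wrist force passes 120 N, or if a joint passes its speed limit or range.

## Working session

There is one attempt and no reset: what is moved stays moved. The work goes in short steps, Python scripts to look and compute and a tool call to move; the robot and the scene stay as the last step left them, time stands still between calls to the robot, and variables do not carry over. Pictures are saved under pics/ and viewed, at most 14 in all, crops included, and the job is handed in when it is done.

Besides the shell and the picture viewer there is one more tool, called after "Emit:" as a command line: name --argument value ..., lists and objects as JSON in quotes. step_arm: Moves the arm, as the interface text tells. Its arguments: {"type":"object","properties":{"deltas":{"type":"array","items":{"type":"object","properties":{"jaw":{"type":"number"},"x":{"type":"number"},"y":{"type":"number"},"z":{"type":"number"},"rx":{"type":"number"},"ry":{"type":"number"},"rz":{"type":"number"}}}},"newtons":{"type":"number"}},"required":["deltas"]}

```bash
mkdir -p pics; ls; python3 - <<'E'
from rig import arm
import cv2,pickle,numpy as np
s=arm.get_state();print(s, arm.grasp_offset)
d={}
for n in("scene","side","wrist"):
    c=arm.camera(n);d[n]=c;cv2.imwrite(f"pics/{n}0.png",c["frame"]);print(n,c["fx"],-c["R"].T@c["t"],c["R"][2])
pickle.dump(d,open("c0.pkl","wb"))
E
```

```text
pics
{'time': 0.0, 'joints': array([ 1.10633644e+00,  1.04696430e-01,  9.64543508e-02,  1.56389862e+00,
       -1.48666555e-05,  1.35311689e+00]), 'dq': array([-3.63365869e-04,  9.64252775e-04,  1.42575327e-03, -9.14172763e-05,
       -2.89440501e-03,  1.67032268e-03]), 'joint_efforts': array([ 4.42430191e-04, -5.56929052e+01,  5.03652048e+01,  1.69408845e-02,
       -3.13907349e-04,  1.55743271e-05]), 'tcp_pos': array([0.14637844, 0.58147668, 0.19761583]), 'orientation': array([ 1.23077325e-01,  9.92396856e-01, -6.35953791e-04, -2.17838294e-04]), 'contact_force': array([-0.44309222,  0.20878777,  0.24341387]), 'torque': array([ 0.01270065, -0.01259555,  0.02169793]), 'grasp_force': 0.0, 'gripper_width': 0.085516195223597} 0.0187
scene 417.5702415799623 [ 0.01591672 -0.35101214  0.43301835] [ 0.67693907  0.5690637  -0.46681902]
side 408.25378588237874 [0.40439261 0.79251174 0.66162452] [ 0.16649604 -0.71177145 -0.68239319]
wrist 308.36753040631845 [0.07503715 0.59958137 0.37347965] [ 0.27839561 -0.07239645 -0.95773412]
```

View pics/scene0.png

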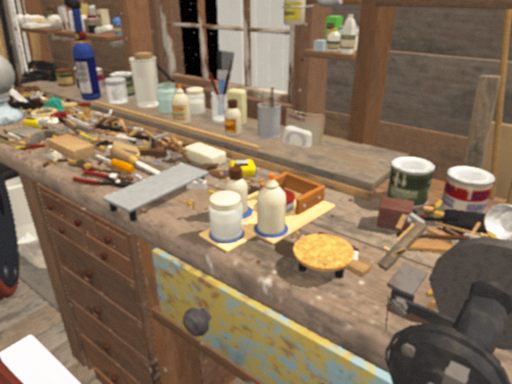

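View pics/side0.png

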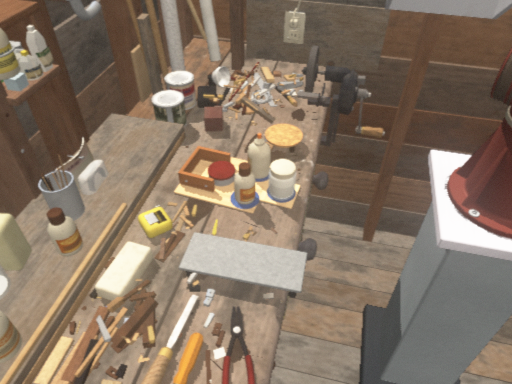

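The scene view shows the jar at (226,216), white bottle at (271,207), brown bottle at (238,187), mat at (323,252) and board at (155,187). In the side view the tin lid is at (221,172), jar (283,180), white (259,158), brown (245,185), mat (284,135) and board (243,262).

```bash
cat > h.py <<'E'
import numpy as np,cv2
from scipy.optimize import least_squares
def cloud(c):
    d=c["depth"];v,u=np.nonzero(d>0);z=d[v,u]
    P=np.stack([(u-c["cx"])/c["fx"]*z,(v-c["cy"])/c["fy"]*z,z],1)
    return (P-c["t"])@c["R"], c["frame"][v,u].astype(int), np.stack([u,v],1)
def at(c,u,v,r=2):
    P,_,uv=cloud(c);m=np.abs(uv-[u,v]).max(1)<=r;return np.median(P[m],0)
def circ(xy,R=None):
    f=lambda p:np.hypot(xy[:,0]-p[0],xy[:,1]-p[1])-(R if R else p[2])
    p0=[*xy.mean(0)]+([] if R else [.03])
    return least_squares(f,p0,loss="soft_l1",f_scale=.001).x
E
python3 - <<'E'
import pickle;from h import *
np.set_printoptions(precision=4,suppress=True)
d=pickle.load(open("c0.pkl","rb"))
S,D=d["scene"],d["side"]
for n,a,b in [("jar",(226,200),(283,167)),("white",(271,210),(259,160)),("brown",(238,185),(245,190)),("tin",(290,196),(221,168)),("mat",(323,250),(284,135)),("board",(155,187),(243,262)),("bench",(330,210),(230,228))]:
    print(n,at(S,*a),at(D,*b))
# topdown maps
P=[cloud(D),cloud(S)]
ctr=at(D,245,190)[:2]
X=np.concatenate([p[0] for p in P]);C=np.concatenate([p[1] for p in P])
m=(np.abs(X[:,0]-.5)<.3)&(np.abs(X[:,1]-ctr[1])<.35)&(X[:,2]<.2)&(X[:,2]>-.03)
X,C=X[m],C[m];o=np.argsort(X[:,2]);X,C=X[o],C[o]
im=np.zeros((600,700,3),np.uint8)
i=((.8-X[:,0])*1000).astype(int);j=((ctr[1]+.35-X[:,1])*1000).astype(int)
for a in(0,1):
  for b in (0,1): im[np.clip(i+a,0,599),np.clip(j+b,0,699)]=C
cv2.imwrite("pics/top.png",im);print("col=1000*(%.3f-y) row=1000*(.8-x)"%(ctr[1]+.35))
E
```

```text
jar [0.4938 0.0976 0.0854] [0.5008 0.1139 0.0858]
white [0.5477 0.0376 0.0613] [0.5623 0.0797 0.0673]
brown [0.5694 0.1347 0.0752] [0.5714 0.1728 0.0539]
tin [0.6605 0.0726 0.0331] [0.6517 0.0919 0.0333]
mat [ 0.5311 -0.0813  0.0347] [ 0.5315 -0.074   0.0345]
board [0.5143 0.3265 0.0345] [0.5306 0.344  0.0347]
bench [0.7078 0.0042 0.001 ] [0.5873 0.2403 0.0007]
col=1000*(0.523-y) row=1000*(.8-x)
```

View pics/top.png

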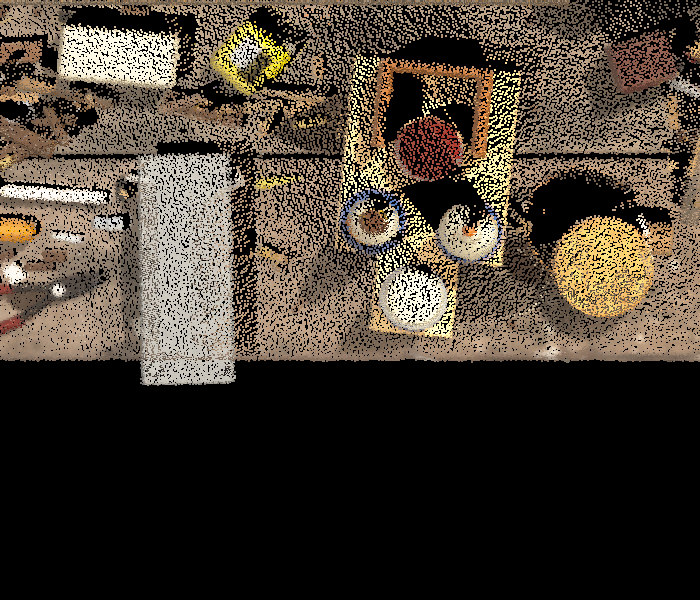

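The top-down map shows everything: jar (413,297), white (469,230), brown (373,220), tin (430,150), mat (604,267), board centre (187,270). The caddy is yawed about -6°.

```bash
cat > fit.py <<'E'
from h import *
np.set_printoptions(precision=4,suppress=True)
def fits(d,objs):
    for n,c0,R,z0,z1 in objs:
        for k in d:
            X,C,_=cloud(d[k]);m=(X[:,2]>z0)&(X[:,2]<z1)&(np.hypot(*(X[:,:2]-c0).T)<R+.012)
            if m.sum()<30: continue
            print(n,k,m.sum(),circ(X[m][:,:2],R),circ(X[m][:,:2]), "top",np.percentile(X[np.hypot(*(X[:,:2]-c0).T)<R*.8][:,2],98))
E
python3 - <<'E'
import pickle;from fit import *
d=pickle.load(open("c0.pkl","rb"));d={k:d[k] for k in("scene","side")}
fits(d,[("jar",(.503,.110),.031,.015,.075),("white",(.57,.054),.027,.015,.095),("brown",(.58,.150),.0235,.015,.078)])
fits(d,[("tin",(.65,.093),.033,.014,.028)])
for n,c0,R,z in [("tin",(.65,.093),.036,.033),("mat",(.533,-.081),.056,.0345),("jarlid",(.503,.110),.035,.085)]:
  for k in d:
    X,C,_=cloud(d[k]);m=(abs(X[:,2]-z)<.004)&(np.hypot(*(X[:,:2]-c0).T)<R)
    if n=="tin": m&=(C[:,2]-C[:,1]>40)&(C[:,0]<70)
    (c,r)=cv2.minEnclosingCircle(X[m][:,:2].astype(np.float32)*1000);print(n,k,m.sum(),c,r,np.median(X[m],0))
X=np.concatenate([cloud(d[k])[0] for k in d])
m=(abs(X[:,2]-.0345)<.006)&(abs(X[:,0]-.53)<.13)&(abs(X[:,1]-.337)<.055)
print("board",cv2.minAreaRect(X[m][:,:2].astype(np.float32)*1000))
E
```

```text
jar scene 988 [0.5038 0.1092] [0.5035 0.1089 0.0306] top 0.08625686114183677
jar side 567 [0.5036 0.1095] [0.5035 0.1102 0.0304] top 0.08786823144647853
white scene 1170 [0.5709 0.0545] [0.5694 0.0535 0.0256] top 0.1200525182055015
white side 641 [0.5706 0.0541] [0.5696 0.0572 0.0243] top 0.12132643515206142
brown scene 342 [0.5821 0.1501] [0.5803 0.1479 0.0212] top 0.10513153290636756
brown side 504 [0.58 0.15] [0.5795 0.1522 0.0216] top 0.10606900264645208
tin scene 47 [0.6516 0.0948] [0.6517 0.1007 0.0388] top 0.0349596910892331
tin side 103 [0.6525 0.0932] [0.6557 0.0885 0.0383] top 0.035785271331570674
tin scene 81 (659.323974609375, 81.42076110839844) 28.61333656311035 [0.6607 0.0726 0.0331]
tin side 384 (650.9782104492188, 95.40618133544922) 33.58162307739258 [0.6503 0.0984 0.0334]
mat scene 1717 (532.9202880859375, -79.634765625) 51.2216911315918 [ 0.5299 -0.0839  0.0343]
mat side 689 (534.0665283203125, -79.07499694824219) 51.626155853271484 [ 0.5338 -0.0747  0.0346]
jarlid scene 379 (502.21978759765625, 107.87539672851562) 28.17304801940918 [0.4988 0.1043 0.085 ]
jarlid side 345 (503.39532470703125, 110.70602416992188) 28.68909454345703 [0.5032 0.1139 0.0854]
board ((531.6514892578125, 336.9329528808594), (231.31324768066406, 95.42089080810547), 1.100767731666565)
```

Emit:
step_arm --deltas '[{"rz": -4.7,"jaw": 1},{"rz": -4.7,"x": -10,"y": -13},{"rz": -4.74,"x": -10,"y": -13},{"x": -21,"y": -28},{"x": -21,"y": -28},{"x": -21,"y": -28},{"x": -21,"y": -28},{"x": -21,"y": -28},{"x": -21,"y": -28},{"x": -21,"y": -28},{"x": -21,"y": -28},{"x": -21,"y": -28},{"x": -21,"y": -28},{"x": -21,"y": -28},{"x": -21,"y": -28},{"x": -21,"y": -28},{"x": -21,"y": -28},{"x": -21,"y": -28},{"x": -21,"y": -25},{"x": -20,"y": -25}]' --newtons 40

```text
invalid input at $.deltas[0]: expected keys jaw, x, y, z, rx, ry, rz
```

```bash
cat > go.py <<'E'
import sys,numpy as np
from rig import arm
from scipy.spatial.transform import Rotation as Ro
def go(*t,yaw=90):
    s=arm.get_state();R=Ro.from_quat(s["orientation"]);p=s["tcp_pos"]
    M=R.as_matrix();y=np.degrees(np.arctan2(M[1,1],M[0,1]))
    print("t %.2f"%s["time"],"tcp",np.round(p,4),"yaw %.2f tilt %s w %.4f gf %.1f F %s"%(y,np.round(M[:2,2],4),s["gripper_width"],s["grasp_force"],np.round(s["contact_force"],1)))
    for q in t: print("delta mm",np.round(M.T@(np.array(q)-p)*1000,1),"rz",round(y-yaw,2)); 
if __name__=="__main__":
    a=[float(v) for v in sys.argv[1:]];go(*[a[i:i+3] for i in range(0,len(a),3)])
E
python3 go.py .5037 .1094 .047; python3 - <<'E'
from rig import arm;import cv2
c=arm.camera("wrist");cv2.imwrite("pics/w1.png",c["frame"])
from fit import *
X,C,_=cloud(c)
fits({"w":c},[("jar",(.503,.110),.031,.015,.075),("white",(.57,.054),.027,.015,.095),("brown",(.58,.150),.0235,.015,.078)])
for n,c0,R,z in [("tin",(.652,.093),.036,.033),("jarlid",(.503,.110),.035,.085)]:
    m=(abs(X[:,2]-z)<.004)&(np.hypot(*(X[:,:2]-c0).T)<R)
    if n=="tin": m&=(C[:,2]-C[:,1]>40)&(C[:,0]<70)
    if m.sum()>9: print(n,m.sum(),cv2.minEnclosingCircle(X[m][:,:2].astype(np.float32)*1000))
E
```

```text
t 0.15 tcp [0.1464 0.5816 0.1978] yaw 75.86 tilt [-0.0004 -0.0009] w 0.0854 gf 0.0 F [ 0.2 -0.2  0.5]
delta mm [-461.8 -370.4  151.1] rz -14.14
```

View pics/w1.png

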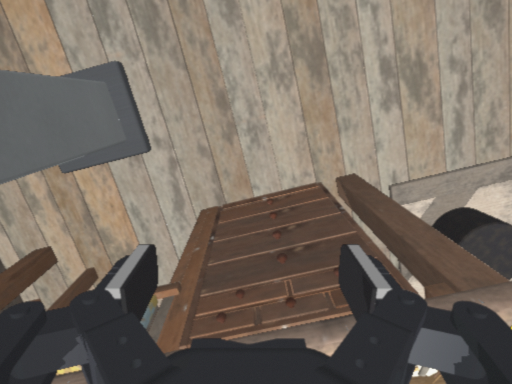

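The move was refused because every row needs all keys, so this wrist view is still at the start pose: floor and cart, with the fingertips at (130,280) and (365,280). Sending it again with full rows.

Emit:
step_arm --deltas '[{"jaw": 1,"x": 0,"y": 0,"z": 0,"rx": 0,"ry": 0,"rz": -4.7},{"jaw": 1,"x": -10,"y": -12,"z": 0,"rx": 0,"ry": 0,"rz": -4.7},{"jaw": 1,"x": -20,"y": -25,"z": 0,"rx": 0,"ry": 0,"rz": -4.74},{"jaw": 1,"x": -25,"y": -33,"z": 0,"rx": 0,"ry": 0,"rz": 0},{"jaw": 1,"x": -25,"y": -33,"z": 0,"rx": 0,"ry": 0,"rz": 0},{"jaw": 1,"x": -25,"y": -33,"z": 0,"rx": 0,"ry": 0,"rz": 0},{"jaw": 1,"x": -25,"y": -33,"z": 0,"rx": 0,"ry": 0,"rz": 0},{"jaw": 1,"x": -25,"y": -33,"z": 0,"rx": 0,"ry": 0,"rz": 0},{"jaw": 1,"x": -25,"y": -33,"z": 0,"rx": 0,"ry": 0,"rz": 0},{"jaw": 1,"x": -25,"y": -33,"z": 0,"rx": 0,"ry": 0,"rz": 0},{"jaw": 1,"x": -25,"y": -33,"z": 0,"rx": 0,"ry": 0,"rz": 0},{"jaw": 1,"x": -25,"y": -33,"z": 0,"rx": 0,"ry": 0,"rz": 0},{"jaw": 1,"x": -25,"y": -33,"z": 0,"rx": 0,"ry": 0,"rz": 0},{"jaw": 1,"x": -25,"y": -33,"z": 0,"rx": 0,"ry": 0,"rz": 0},{"jaw": 1,"x": -25,"y": -33,"z": 0,"rx": 0,"ry": 0,"rz": 0},{"jaw": 1,"x": -20,"y": -20,"z": 0,"rx": 0,"ry": 0,"rz": 0},{"jaw": 1,"x": -7,"y": -10,"z": 0,"rx": 0,"ry": 0,"rz": 0},{"jaw": 1,"x": 0,"y": 0,"z": 0,"rx": 0,"ry": 0,"rz": 0}]' --newtons 40

```text
time: 1.7
tcp_pos: [0.5003, 0.1137, 0.1978]
orientation: [0.002, 1.0, -0.0, -0.0]
contact_force: [-0.1, -0.1, -0.3]
gripper_width: 0.0852
grasp_force: 0.0
```

```bash
python3 go.py .5037 .1094 .047; cat > wl.py <<'E'
from rig import arm;import cv2,sys
c=arm.camera("wrist");cv2.imwrite(f"pics/{sys.argv[1]}.png",c["frame"])
from fit import *
X,C,_=cloud(c)
fits({"w":c},[("jar",(.503,.110),.031,.015,.075),("white",(.57,.054),.027,.015,.095),("brown",(.58,.150),.0235,.015,.078)])
for n,c0,R,z in [("tin",(.652,.093),.036,.033),("jarlid",(.503,.110),.035,.085)]:
    m=(abs(X[:,2]-z)<.004)&(np.hypot(*(X[:,:2]-c0).T)<R)
    if n=="tin": m&=(C[:,2]-C[:,1]>40)&(C[:,0]<70)
    if m.sum()>9: print(n,m.sum(),cv2.minEnclosingCircle(X[m][:,:2].astype(np.float32)*1000))
E
python3 wl.py w2
```

```text
t 1.70 tcp [0.5003 0.1137 0.1978] yaw 89.82 tilt [-0.0008 -0.0002] w 0.0852 gf 0.0 F [-0.1 -0.1 -0.3]
delta mm [ -3.5  -4.3 150.8] rz -0.18
jar w 627 [0.5029 0.108 ] [0.5012 0.1081 0.0295] top 0.3192578987983915
white w 2191 [0.5701 0.0528] [0.5654 0.0547 0.0224] top 0.12129934947380636
brown w 1272 [0.5793 0.1489] [0.5759 0.1481 0.0205] top 0.10515976123253969
tin 1830 ((650.2281494140625, 93.1209487915039), 33.304630279541016)
jarlid 2492 ((502.205078125, 108.24457550048828), 27.963035583496094)
```

View pics/w2.png

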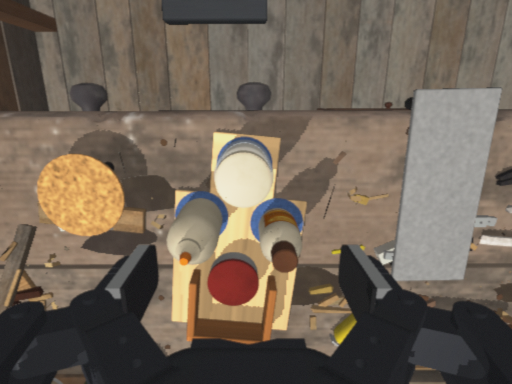

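Wrist view: jar (244,175), white (195,235), brown (277,238), tin (233,280), mat (80,193), board (450,185). These agree with the fixed cameras to about 1 mm. Descending on the jar and gripping it.

Emit:
step_arm --deltas '[{"jaw": 1,"x": -3,"y": -4.9,"z": 10,"rx": 0,"ry": 0,"rz": -0.18},{"jaw": 1,"x": 0,"y": 0,"z": 20,"rx": 0,"ry": 0,"rz": 0},{"jaw": 1,"x": 0,"y": 0,"z": 20,"rx": 0,"ry": 0,"rz": 0},{"jaw": 1,"x": 0,"y": 0,"z": 20,"rx": 0,"ry": 0,"rz": 0},{"jaw": 1,"x": 0,"y": 0,"z": 20,"rx": 0,"ry": 0,"rz": 0},{"jaw": 1,"x": 0,"y": 0,"z": 20,"rx": 0,"ry": 0,"rz": 0},{"jaw": 1,"x": 0,"y": 0,"z": 20,"rx": 0,"ry": 0,"rz": 0},{"jaw": 1,"x": 0,"y": 0,"z": 15,"rx": 0,"ry": 0,"rz": 0},{"jaw": 1,"x": 0,"y": 0,"z": 6,"rx": 0,"ry": 0,"rz": 0},{"jaw": 1,"x": 0,"y": 0,"z": 0,"rx": 0,"ry": 0,"rz": 0},{"jaw": 0.6,"x": 0,"y": 0,"z": 0,"rx": 0,"ry": 0,"rz": 0},{"jaw": 0.6,"x": 0,"y": 0,"z": 0,"rx": 0,"ry": 0,"rz": 0},{"jaw": 0.6,"x": 0,"y": 0,"z": 0,"rx": 0,"ry": 0,"rz": 0},{"jaw": 0.6,"x": 0,"y": 0,"z": 0,"rx": 0,"ry": 0,"rz": 0},{"jaw": 0.6,"x": 0,"y": 0,"z": 0,"rx": 0,"ry": 0,"rz": 0},{"jaw": 0.6,"x": 0,"y": 0,"z": 0,"rx": 0,"ry": 0,"rz": 0}]' --newtons 40

```text
time: 3.08
tcp_pos: [0.5026, 0.1109, 0.0478]
orientation: [-0.002, 1.0, 0.0, 0.0]
contact_force: [0.6, 0.9, -0.5]
gripper_width: 0.0512
grasp_force: 0.0
```

```bash
python3 go.py .605 .337 .077
```

```text
t 3.08 tcp [0.5026 0.1109 0.0478] yaw 90.17 tilt [0.0006 0.0001] w 0.0512 gf 0.0 F [ 0.6  0.9 -0.5]
delta mm [-103.1  225.8  -29.1] rz 0.17
```

```bash
python3 - <<'E'
from rig import arm;import cv2,numpy as np
a=arm.camera("scene")["frame"][150:300,150:350];b=arm.camera("side")["frame"][90:240,170:370]
cv2.imwrite("pics/c1.png",cv2.resize(np.hstack([a,b]),(800,300)))
E
python3 go.py
```

```text
t 3.18 tcp [0.5025 0.1109 0.0475] yaw 90.17 tilt [0.0002 0.0001] w 0.0513 gf 0.0 F [ 0.4  0.9 -0.1]
```

View pics/c1.png

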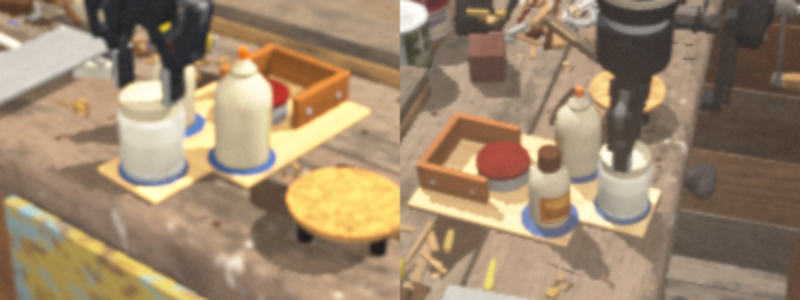

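Emit:
step_arm --deltas '[{"jaw": 0.3,"x": 0,"y": 0,"z": 0,"rx": 0,"ry": 0,"rz": 0},{"jaw": 0.3,"x": 0,"y": 0,"z": 0,"rx": 0,"ry": 0,"rz": 0},{"jaw": 0.3,"x": 0,"y": 0,"z": 0,"rx": 0,"ry": 0,"rz": 0},{"jaw": 0.3,"x": 0,"y": 0,"z": 0,"rx": 0,"ry": 0,"rz": 0}]' --newtons 40

```text
time: 3.52
tcp_pos: [0.5052, 0.108, 0.0513]
orientation: [-0.001, 1.0, -0.003, 0.003]
contact_force: [-3.5, -12.8, 23.9]
gripper_width: 0.0254
grasp_force: 12.1
```

Emit:
step_arm --deltas '[{"jaw": 0.8,"x": 0,"y": 0,"z": 0,"rx": 0,"ry": 0,"rz": 0},{"jaw": 1,"x": 0,"y": 0,"z": 0,"rx": 0,"ry": 0,"rz": 0},{"jaw": 1,"x": 0,"y": 0,"z": 0,"rx": 0,"ry": 0,"rz": 0},{"jaw": 1,"x": 0,"y": 0,"z": 0,"rx": 0,"ry": 0,"rz": 0}]' --newtons 40

```text
time: 3.85
tcp_pos: [0.5019, 0.1111, 0.0469]
orientation: [-0.002, 1.0, 0.0, -0.0]
contact_force: [-0.3, 0.6, 0.2]
gripper_width: 0.0731
grasp_force: 0.0
```

```bash
python3 - <<'E'
from rig import arm;import cv2,numpy as np
from fit import *
d={k:arm.camera(k) for k in("scene","side")}
a=d["scene"]["frame"][170:260,180:300];b=d["side"]["frame"][110:200,230:350]
cv2.imwrite("pics/c2.png",cv2.resize(np.hstack([a,b]),(800,300),interpolation=cv2.INTER_CUBIC))
fits(d,[("jar",(.503,.110),.031,.015,.06)])
for k in d:
    X,C,_=cloud(d[k]);m=(np.hypot(*(X[:,:2]-[.503,.11]).T)<.075)&(X[:,2]>.03)&(C.max(1)<90)
    print(k,m.sum(),np.percentile(X[m],[0,2,10,50],axis=0)); 
E
python3 go.py
```

```text
jar scene 703 [0.5036 0.1091] [0.5035 0.109  0.0309] top 0.34522434681049274
jar side 398 [0.5035 0.1098] [0.5035 0.1101 0.0308] top 0.3429014169521523
scene 6055 [[0.4493 0.0406 0.0887]
 [0.4513 0.0434 0.1101]
 [0.4525 0.0681 0.1463]
 [0.4856 0.0913 0.2369]]
side 2954 [[0.4516 0.067  0.0929]
 [0.4529 0.1034 0.1403]
 [0.463  0.1297 0.1777]
 [0.497  0.1474 0.2759]]
t 3.95 tcp [0.5019 0.1111 0.0469] yaw 90.19 tilt [-0.0009  0.0002] w 0.0850 gf 0.0 F [-0.5  0.  -0.6]
```

View pics/c2.png

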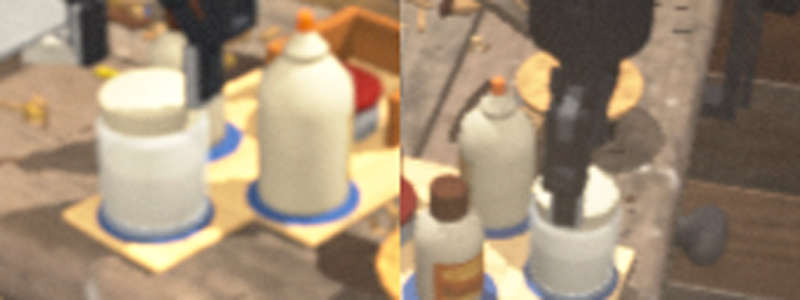

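```bash
python3 - <<'E'
from rig import arm;import cv2,numpy as np
from fit import *
for k in("scene","side","wrist"):
    X,C,_=cloud(arm.camera(k))
    for nm,y0 in(("+y",.111+.048),("-y",.111-.048)):
        m=(abs(X[:,0]-.502)<.02)&(abs(X[:,1]-y0)<.014)&(X[:,2]>.03)
        if m.sum()>5: print(k,nm,m.sum(),"z pct",np.percentile(X[m][:,2],[0,1,5,10,25,50]), "low pts",X[m][np.argsort(X[m][:,2])[:4]].tolist())
E
```

```text
scene +y 587 z pct [0.0933 0.0947 0.0996 0.1044 0.1192 0.1421] low pts [[0.4963102571646798, 0.15396250666874164, 0.09331389732351242], [0.49494268908030725, 0.15518364820287087, 0.0934796203864093], [0.5049089766078466, 0.15458263798214608, 0.09391880041474078], [0.5005343876699745, 0.15288197103838388, 0.09405418717034518]]
scene -y 2621 z pct [0.0371 0.1    0.1171 0.1397 0.1984 0.292 ] low pts [[0.5031304312717801, 0.07663866094335116, 0.03707502402953711], [0.5016560917400029, 0.07698065368259424, 0.060654009297480944], [0.5016917940797109, 0.06224480720491643, 0.09379221092543415], [0.4966767365563788, 0.06254704424089494, 0.0938519374503919]]
side +y 2826 z pct [0.093  0.1053 0.1564 0.2056 0.2731 0.3377] low pts [[0.5032265070686949, 0.15956249040597337, 0.0929873583115672], [0.505183182844018, 0.16054746170629425, 0.09340719643480244], [0.5009755268434892, 0.16048204085521112, 0.09427784977512035], [0.5115325586165603, 0.16125203693546633, 0.09541714810702326]]
side -y 18 z pct [0.097  0.0971 0.0979 0.0994 0.1025 0.1064] low pts [[0.49367847220816746, 0.07155550171517566, 0.09
[... 171 characters left out ...]
6856011326386607, 0.10063954318907202]]
wrist +y 9305 z pct [0.0926 0.0967 0.1038 0.1106 0.1276 0.1454] low pts [[0.49944676665564514, 0.15370798454491372, 0.09263943021133902], [0.49393983578251527, 0.15350887424822274, 0.09326226661573603], [0.4953774165131056, 0.15358181263409829, 0.09345754192570557], [0.5031879072656681, 0.15332777327334288, 0.09349076306896857]]
wrist -y 8760 z pct [0.0927 0.0967 0.1035 0.11   0.1255 0.1451] low pts [[0.5040302379103717, 0.06769385841263993, 0.09268551045423236], [0.49525815089352726, 0.06768175994609557, 0.09341324953793918], [0.49933762315032004, 0.0678439119949168, 0.09352426232262523], [0.4941450640861926, 0.06782426767098036, 0.09358684340986967]]
```

All three cameras put the open fingertips at z≈0.093 while the reported TCP is at 0.047. So the open tips sit about 46 mm behind the reported TCP (about 34 mm when nearly shut), and the fingers closed above the lid. The jar has not moved, and the finger xy agrees with the TCP. I'll use this measured offset and go 40 mm lower.

Emit:
step_arm --deltas '[{"jaw": 1,"x": -1.5,"y": -2,"z": 5,"rx": 0,"ry": 0,"rz": 0},{"jaw": 1,"x": 0,"y": 0,"z": 12,"rx": 0,"ry": 0,"rz": 0},{"jaw": 1,"x": 0,"y": 0,"z": 12,"rx": 0,"ry": 0,"rz": 0},{"jaw": 1,"x": 0,"y": 0,"z": 11,"rx": 0,"ry": 0,"rz": 0},{"jaw": 1,"x": 0,"y": 0,"z": 0,"rx": 0,"ry": 0,"rz": 0},{"jaw": 0.5,"x": 0,"y": 0,"z": 0,"rx": 0,"ry": 0,"rz": 0},{"jaw": 0.5,"x": 0,"y": 0,"z": 0,"rx": 0,"ry": 0,"rz": 0},{"jaw": 0.5,"x": 0,"y": 0,"z": 0,"rx": 0,"ry": 0,"rz": 0},{"jaw": 0.5,"x": 0,"y": 0,"z": 0,"rx": 0,"ry": 0,"rz": 0},{"jaw": 0.5,"x": 0,"y": 0,"z": 0,"rx": 0,"ry": 0,"rz": 0}]' --newtons 40

```text
time: 4.93
tcp_pos: [0.5044, 0.109, 0.0081]
orientation: [-0.002, 1.0, 0.0, 0.001]
contact_force: [0.0, 1.6, 1.4]
gripper_width: 0.0578
grasp_force: 44.5
```

```bash
python3 go.py .605 .337 .037; python3 - <<'E'
from rig import arm;import numpy as np
from fit import *
for k in("scene","wrist"):
    X,C,_=cloud(arm.camera(k))
    for s in (1,-1):
        m=(abs(X[:,0]-.502)<.02)&(abs(X[:,1]-.1095-s*.0425)<.01)&(X[:,2]>.03)
        if m.sum()>5: print(k,s,m.sum(),np.percentile(X[m][:,2],[0,1,5]))
E
```

```text
t 4.93 tcp [0.5044 0.109  0.0081] yaw 90.19 tilt [0.0013 0.0002] w 0.0578 gf 44.5 F [0.  1.6 1.4]
delta mm [-101.4  227.6  -28.8] rz 0.19
scene 1 222 [0.0543 0.0584 0.0667]
scene -1 3013 [0.03   0.055  0.0768]
wrist 1 6444 [0.0483 0.0566 0.0708]
wrist -1 5180 [0.049  0.0547 0.0648]
```

Gripped at 44 N, width 58 mm. Lifting and carrying to the far end of the board.

Emit:
step_arm --deltas '[{"jaw": 0.5,"x": 0,"y": 0,"z": -5,"rx": 0,"ry": 0,"rz": 0},{"jaw": 0.5,"x": 0,"y": 0,"z": -15,"rx": 0,"ry": 0,"rz": 0},{"jaw": 0.5,"x": 0,"y": 0,"z": -20,"rx": 0,"ry": 0,"rz": 0},{"jaw": 0.5,"x": 0,"y": 0,"z": -20,"rx": 0,"ry": 0,"rz": 0},{"jaw": 0.5,"x": 0,"y": 0,"z": -20,"rx": 0,"ry": 0,"rz": 0},{"jaw": 0.5,"x": 0,"y": 0,"z": -20,"rx": 0,"ry": 0,"rz": 0},{"jaw": 0.5,"x": 0,"y": 10,"z": -15,"rx": 0,"ry": 0,"rz": 0},{"jaw": 0.5,"x": -10,"y": 20,"z": -5,"rx": 0,"ry": 0,"rz": 0},{"jaw": 0.5,"x": -12,"y": 25,"z": 0,"rx": 0,"ry": 0,"rz": 0},{"jaw": 0.5,"x": -12,"y": 25,"z": 0,"rx": 0,"ry": 0,"rz": 0},{"jaw": 0.5,"x": -12,"y": 25,"z": 0,"rx": 0,"ry": 0,"rz": 0},{"jaw": 0.5,"x": -12,"y": 25,"z": 0,"rx": 0,"ry": 0,"rz": 0},{"jaw": 0.5,"x": -12,"y": 25,"z": 0,"rx": 0,"ry": 0,"rz": 0},{"jaw": 0.5,"x": -12,"y": 25,"z": 0,"rx": 0,"ry": 0,"rz": 0},{"jaw": 0.5,"x": -12,"y": 25,"z": 0,"rx": 0,"ry": 0,"rz": 0},{"jaw": 0.5,"x": -7,"y": 18,"z": 0,"rx": 0,"ry": 0,"rz": 0},{"jaw": 0.5,"x": 0,"y": 5,"z": 0,"rx": 0,"ry": 0,"rz": 0},{"jaw": 0.5,"x": 0,"y": 0,"z": 0,"rx": 0,"ry": 0,"rz": 0}]' --newtons 40

```text
time: 6.53
tcp_pos: [0.6035, 0.3383, 0.1264]
orientation: [-0.002, 1.0, -0.0, -0.001]
contact_force: [0.0, 1.1, -2.9]
gripper_width: 0.0581
grasp_force: 44.0
```

```bash
python3 go.py .605 .337 .037; python3 - <<'E'
from rig import arm;import numpy as np
from fit import *
s=arm.get_state();x,y=s["tcp_pos"][:2]
for k in("scene","side"):
    X,C,_=cloud(arm.camera(k))
    m=(np.hypot(X[:,0]-x,X[:,1]-y)<.036)&(X[:,2]>.06)&(C.min(1)>90)
    if m.sum(): print(k,m.sum(),np.percentile(X[m][:,2],[0,1,5,95]),circ(X[m&(X[:,2]<.17)][:,:2],.031))
E
```

```text
t 6.53 tcp [0.6035 0.3383 0.1264] yaw 90.27 tilt [-0.0016 -0.0005] w 0.0581 gf 44.0 F [ 0.   1.1 -2.9]
delta mm [-1.6 -1.2 89.4] rz 0.27
scene 1218 [0.1242 0.1266 0.1314 0.341 ] [0.6033 0.3378]
side 1380 [0.1243 0.1305 0.1347 0.3393] [0.6028 0.3376]
```

Emit:
step_arm --deltas '[{"jaw": 0.5,"x": 0,"y": -1,"z": 10,"rx": 0,"ry": 0,"rz": 0},{"jaw": 0.5,"x": 0,"y": 0,"z": 20,"rx": 0,"ry": 0,"rz": 0},{"jaw": 0.5,"x": 0,"y": 0,"z": 20,"rx": 0,"ry": 0,"rz": 0},{"jaw": 0.5,"x": 0,"y": 0,"z": 20,"rx": 0,"ry": 0,"rz": 0},{"jaw": 0.5,"x": 0,"y": 0,"z": 10,"rx": 0,"ry": 0,"rz": 0},{"jaw": 0.5,"x": 0,"y": 0,"z": 4,"rx": 0,"ry": 0,"rz": 0},{"jaw": 0.5,"x": 0,"y": 0,"z": 3,"rx": 0,"ry": 0,"rz": 0},{"jaw": 0.5,"x": 0,"y": 0,"z": 1.5,"rx": 0,"ry": 0,"rz": 0},{"jaw": 0.5,"x": 0,"y": 0,"z": 1,"rx": 0,"ry": 0,"rz": 0},{"jaw": 0.5,"x": 0,"y": 0,"z": 0,"rx": 0,"ry": 0,"rz": 0}]' --newtons 40

```text
time: 7.47
tcp_pos: [0.6048, 0.3364, 0.0389]
orientation: [-0.002, 1.0, 0.0, 0.001]
contact_force: [-0.0, -0.1, -2.2]
gripper_width: 0.0582
grasp_force: 44.0
```

Emit:
step_arm --deltas '[{"jaw": 0.5,"x": 0,"y": 0,"z": 1,"rx": 0,"ry": 0,"rz": 0},{"jaw": 0.5,"x": 0,"y": 0,"z": 0.5,"rx": 0,"ry": 0,"rz": 0},{"jaw": 0.5,"x": 0,"y": 0,"z": 0,"rx": 0,"ry": 0,"rz": 0}]' --newtons 40

```text
time: 7.72
tcp_pos: [0.6042, 0.3363, 0.0366]
orientation: [-0.002, 1.0, 0.0, 0.0]
contact_force: [0.9, -0.3, -3.5]
gripper_width: 0.0582
grasp_force: 44.0
```

Emit:
step_arm --deltas '[{"jaw": 0.5,"x": 0,"y": 0,"z": 1,"rx": 0,"ry": 0,"rz": 0},{"jaw": 0.5,"x": 0,"y": 0,"z": 0.5,"rx": 0,"ry": 0,"rz": 0},{"jaw": 0.5,"x": 0,"y": 0,"z": 0.5,"rx": 0,"ry": 0,"rz": 0},{"jaw": 0.5,"x": 0,"y": 0,"z": 0,"rx": 0,"ry": 0,"rz": 0}]' --newtons 40

```text
time: 8.05
tcp_pos: [0.6045, 0.3364, 0.0361]
orientation: [-0.002, 1.0, 0.0, 0.001]
contact_force: [-4.4, -0.6, 7.1]
gripper_width: 0.0579
grasp_force: 45.3
```

Emit:
step_arm --deltas '[{"jaw": 0.85,"x": 0,"y": 0,"z": 0,"rx": 0,"ry": 0,"rz": 0},{"jaw": 1,"x": 0,"y": 0,"z": 0,"rx": 0,"ry": 0,"rz": 0},{"jaw": 1,"x": 0,"y": 0,"z": 0,"rx": 0,"ry": 0,"rz": 0},{"jaw": 1,"x": 0,"y": 0,"z": 0,"rx": 0,"ry": 0,"rz": 0},{"jaw": 1,"x": 0,"y": 0,"z": -10,"rx": 0,"ry": 0,"rz": 0},{"jaw": 1,"x": 0,"y": 0,"z": -30,"rx": 0,"ry": 0,"rz": 0},{"jaw": 1,"x": 0,"y": 0,"z": -35,"rx": 0,"ry": 0,"rz": 0},{"jaw": 1,"x": 0,"y": -20,"z": -25,"rx": 0,"ry": 0,"rz": 0},{"jaw": 1,"x": 3,"y": -35,"z": -10,"rx": 0,"ry": 0,"rz": 0},{"jaw": 1,"x": 4,"y": -35,"z": 0,"rx": 0,"ry": 0,"rz": 0},{"jaw": 1,"x": 5,"y": -35,"z": 0,"rx": 0,"ry": 0,"rz": 0},{"jaw": 1,"x": 5,"y": -35,"z": 0,"rx": 0,"ry": 0,"rz": 0},{"jaw": 1,"x": 5,"y": -35,"z": 0,"rx": 0,"ry": 0,"rz": 0},{"jaw": 1,"x": 5,"y": -35,"z": 0,"rx": 0,"ry": 0,"rz": 0},{"jaw": 1,"x": 5,"y": -30,"z": 0,"rx": 0,"ry": 0,"rz": 0},{"jaw": 1,"x": 2,"y": -18,"z": 0,"rx": 0,"ry": 0,"rz": 0},{"jaw": 1,"x": 0,"y": -5,"z": 0,"rx": 0,"ry": 0,"rz": 0},{"jaw": 1,"x": 0,"y": 0,"z": 0,"rx": 0,"ry": 0,"rz": 0}]' --newtons 40

```text
time: 9.55
tcp_pos: [0.5713, 0.052, 0.1452]
orientation: [-0.0, 1.0, -0.0, 0.0]
contact_force: [0.2, 0.8, -0.1]
gripper_width: 0.085
grasp_force: 0.0
```

```bash
python3 go.py .5704 .0537 .023; python3 - <<'E'
from rig import arm
from fit import *
d={k:arm.camera(k) for k in("scene","side","wrist")}
fits(d,[("jar",(.604,.337),.031,.04,.10),("white",(.57,.054),.027,.015,.09),("brown",(.58,.1495),.0235,.015,.078)])
E
```

```text
t 9.55 tcp [0.5713 0.052  0.1452] yaw 90.06 tilt [ 0.0009 -0.    ] w 0.0850 gf 0.0 F [ 0.2  0.8 -0.1]
delta mm [  1.    1.7 122.2] rz 0.06
jar scene 693 [0.6045 0.3363] [0.6042 0.3358 0.0306] top 0.11426287202008158
jar side 747 [0.604  0.3366] [0.6037 0.3373 0.0303] top 0.1156430668175936
jar wrist 130 [0.6132 0.2756] [0.6023 0.3365 0.0323] top 0.001309304791000299
white scene 1079 [0.5708 0.0544] [0.57   0.0539 0.0262] top 0.2992332699928051
white side 590 [0.5706 0.0546] [0.5699 0.0566 0.0252] top 0.3417050402480233
white wrist 2108 [0.5701 0.0534] [0.5666 0.0534 0.0231] top 0.2654490251472545
brown scene 684 [0.5803 0.15  ] [0.5795 0.1493 0.0226] top 0.10514405031096892
brown side 498 [0.58   0.1501] [0.5794 0.1522 0.0217] top 0.10610257532482939
brown wrist 1956 [0.5791 0.1495] [0.5767 0.1467 0.0203] top 0.10513907285528493
```

Emit:
step_arm --deltas '[{"jaw": 1,"x": 0.5,"y": 2,"z": 10,"rx": 0,"ry": 0,"rz": 0},{"jaw": 1,"x": 0,"y": 0,"z": 20,"rx": 0,"ry": 0,"rz": 0},{"jaw": 1,"x": 0,"y": 0,"z": 20,"rx": 0,"ry": 0,"rz": 0},{"jaw": 1,"x": 0,"y": 0,"z": 20,"rx": 0,"ry": 0,"rz": 0},{"jaw": 1,"x": 0,"y": 0,"z": 20,"rx": 0,"ry": 0,"rz": 0},{"jaw": 1,"x": 0,"y": 0,"z": 18,"rx": 0,"ry": 0,"rz": 0},{"jaw": 1,"x": 0,"y": 0,"z": 8,"rx": 0,"ry": 0,"rz": 0},{"jaw": 1,"x": 0,"y": 0,"z": 5,"rx": 0,"ry": 0,"rz": 0},{"jaw": 1,"x": 0,"y": 0,"z": 0,"rx": 0,"ry": 0,"rz": 0},{"jaw": 0.45,"x": 0,"y": 0,"z": 0,"rx": 0,"ry": 0,"rz": 0},{"jaw": 0.45,"x": 0,"y": 0,"z": 0,"rx": 0,"ry": 0,"rz": 0},{"jaw": 0.45,"x": 0,"y": 0,"z": 0,"rx": 0,"ry": 0,"rz": 0},{"jaw": 0.45,"x": 0,"y": 0,"z": 0,"rx": 0,"ry": 0,"rz": 0},{"jaw": 0.45,"x": 0,"y": 0,"z": 0,"rx": 0,"ry": 0,"rz": 0},{"jaw": 0.45,"x": 0,"y": 0,"z": 0,"rx": 0,"ry": 0,"rz": 0}]' --newtons 40

```text
time: 10.95
tcp_pos: [0.5715, 0.055, 0.0248]
orientation: [-0.001, 1.0, -0.0, 0.001]
contact_force: [-0.4, -0.1, 6.2]
gripper_width: 0.0529
grasp_force: 41.5
```

Emit:
step_arm --deltas '[{"jaw": 0.45,"x": 0,"y": 0,"z": -5,"rx": 0,"ry": 0,"rz": 0},{"jaw": 0.45,"x": 0,"y": 0,"z": -15,"rx": 0,"ry": 0,"rz": 0},{"jaw": 0.45,"x": 0,"y": 0,"z": -20,"rx": 0,"ry": 0,"rz": 0},{"jaw": 0.45,"x": 0,"y": 0,"z": -22,"rx": 0,"ry": 0,"rz": 0},{"jaw": 0.45,"x": 0,"y": 0,"z": -22,"rx": 0,"ry": 0,"rz": 0},{"jaw": 0.45,"x": 0,"y": 0,"z": -22,"rx": 0,"ry": 0,"rz": 0},{"jaw": 0.45,"x": 2,"y": 8,"z": -15,"rx": 0,"ry": 0,"rz": 0},{"jaw": 0.45,"x": 4,"y": 20,"z": -5,"rx": 0,"ry": 0,"rz": 0},{"jaw": 0.45,"x": 5,"y": 27,"z": 0,"rx": 0,"ry": 0,"rz": 0},{"jaw": 0.45,"x": 5,"y": 27,"z": 0,"rx": 0,"ry": 0,"rz": 0},{"jaw": 0.45,"x": 5,"y": 27,"z": 0,"rx": 0,"ry": 0,"rz": 0},{"jaw": 0.45,"x": 5,"y": 27,"z": 0,"rx": 0,"ry": 0,"rz": 0},{"jaw": 0.45,"x": 5,"y": 27,"z": 0,"rx": 0,"ry": 0,"rz": 0},{"jaw": 0.45,"x": 5,"y": 27,"z": 0,"rx": 0,"ry": 0,"rz": 0},{"jaw": 0.45,"x": 5,"y": 27,"z": 0,"rx": 0,"ry": 0,"rz": 0},{"jaw": 0.45,"x": 5,"y": 27,"z": 0,"rx": 0,"ry": 0,"rz": 0},{"jaw": 0.45,"x": 0,"y": 23,"z": 0,"rx": 0,"ry": 0,"rz": 0},{"jaw": 0.45,"x": 0,"y": 12,"z": 0,"rx": 0,"ry": 0,"rz": 0},{"jaw": 0.45,"x": 0,"y": 3,"z": 0,"rx": 0,"ry": 0,"rz": 0},{"jaw": 0.45,"x": 0,"y": 0,"z": 0,"rx": 0,"ry": 0,"rz": 0}]' --newtons 40

```text
time: 12.62
tcp_pos: [0.5235, 0.3371, 0.1492]
orientation: [-0.002, 1.0, -0.0, -0.0]
contact_force: [0.2, -0.3, -1.9]
gripper_width: 0.0527
grasp_force: 42.5
```

```bash
cat > held.py <<'E'
import sys
from rig import arm
from fit import *
R=float(sys.argv[1]);z1=float(sys.argv[2]);r2=R+.006
s=arm.get_state();p=s["tcp_pos"];print(np.round(p,4))
for k in("scene","side"):
    X,C,_=cloud(arm.camera(k))
    m=(np.hypot(X[:,0]-p[0],X[:,1]-p[1])<r2)&(X[:,2]>p[2]-.06+.04-.015)&(C.max(1)>90)&(X[:,2]<z1)
    m&=X[:,2]>float(sys.argv[3])
    if m.sum(): print(k,m.sum(),np.percentile(X[m][:,2],[0,1,5,95]),circ(X[m][:,:2],R))
E
python3 held.py .027 .2 .06;python3 go.py .525 .337 .053
```

```text
[0.5235 0.3371 0.1492]
scene 798 [0.1311 0.1333 0.1367 0.1963] [0.5228 0.3367]
side 698 [0.1338 0.135  0.1393 0.1958] [0.5225 0.3367]
t 12.72 tcp [0.5239 0.3359 0.1494] yaw 90.14 tilt [-0.0002 -0.0005] w 0.0531 gf 42.5 F [ 0.1  0.  -1.8]
delta mm [-1.2  1.1 96.4] rz 0.14
```

Emit:
step_arm --deltas '[{"jaw": 0.45,"x": 0,"y": 0,"z": 10,"rx": 0,"ry": 0,"rz": 0},{"jaw": 0.45,"x": 0,"y": 0,"z": 20,"rx": 0,"ry": 0,"rz": 0},{"jaw": 0.45,"x": 0,"y": 0,"z": 20,"rx": 0,"ry": 0,"rz": 0},{"jaw": 0.45,"x": 0,"y": 0,"z": 20,"rx": 0,"ry": 0,"rz": 0},{"jaw": 0.45,"x": 0,"y": 0,"z": 15,"rx": 0,"ry": 0,"rz": 0},{"jaw": 0.45,"x": 0,"y": 0,"z": 6,"rx": 0,"ry": 0,"rz": 0},{"jaw": 0.45,"x": 0,"y": 0,"z": 3,"rx": 0,"ry": 0,"rz": 0},{"jaw": 0.45,"x": 0,"y": 0,"z": 1.5,"rx": 0,"ry": 0,"rz": 0},{"jaw": 0.45,"x": 0,"y": 0,"z": 1,"rx": 0,"ry": 0,"rz": 0},{"jaw": 0.45,"x": 0,"y": 0,"z": 0.5,"rx": 0,"ry": 0,"rz": 0},{"jaw": 0.45,"x": 0,"y": 0,"z": 0,"rx": 0,"ry": 0,"rz": 0}]' --newtons 40

```text
time: 13.63
tcp_pos: [0.5242, 0.3371, 0.0533]
orientation: [-0.002, 1.0, 0.0, 0.001]
contact_force: [-0.2, 0.0, -1.1]
gripper_width: 0.0535
grasp_force: 42.4
```

Emit:
step_arm --deltas '[{"jaw": 0.45,"x": 0,"y": 0,"z": 0.5,"rx": 0,"ry": 0,"rz": 0},{"jaw": 0.45,"x": 0,"y": 0,"z": 0.5,"rx": 0,"ry": 0,"rz": 0},{"jaw": 0.45,"x": 0,"y": 0,"z": 0,"rx": 0,"ry": 0,"rz": 0}]' --newtons 40

```text
time: 13.88
tcp_pos: [0.5243, 0.3372, 0.0528]
orientation: [-0.002, 1.0, 0.0, 0.001]
contact_force: [-2.2, -1.4, 6.7]
gripper_width: 0.0532
grasp_force: 43.1
```

Emit:
step_arm --deltas '[{"jaw": 0.85,"x": 0,"y": 0,"z": 0,"rx": 0,"ry": 0,"rz": 0},{"jaw": 1,"x": 0,"y": 0,"z": 0,"rx": 0,"ry": 0,"rz": 0},{"jaw": 1,"x": 0,"y": 0,"z": 0,"rx": 0,"ry": 0,"rz": 0},{"jaw": 1,"x": 0,"y": 0,"z": 0,"rx": 0,"ry": 0,"rz": 0},{"jaw": 1,"x": 0,"y": 0,"z": -10,"rx": 0,"ry": 0,"rz": 0},{"jaw": 1,"x": 0,"y": 0,"z": -30,"rx": 0,"ry": 0,"rz": 0},{"jaw": 1,"x": 0,"y": 0,"z": -35,"rx": 0,"ry": 0,"rz": 0},{"jaw": 1,"x": 0,"y": 0,"z": -25,"rx": 0,"ry": 0,"rz": 0},{"jaw": 1,"x": -6,"y": -20,"z": 0,"rx": 0,"ry": 0,"rz": 0},{"jaw": 1,"x": -10,"y": -35,"z": 0,"rx": 0,"ry": 0,"rz": 0},{"jaw": 1,"x": -10,"y": -35,"z": 0,"rx": 0,"ry": 0,"rz": 0},{"jaw": 1,"x": -10,"y": -35,"z": 0,"rx": 0,"ry": 0,"rz": 0},{"jaw": 1,"x": -10,"y": -35,"z": 0,"rx": 0,"ry": 0,"rz": 0},{"jaw": 1,"x": -8,"y": -20,"z": 0,"rx": 0,"ry": 0,"rz": 0},{"jaw": 1,"x": -2,"y": -7.5,"z": 10,"rx": 0,"ry": 0,"rz": 0},{"jaw": 1,"x": 0,"y": 0,"z": 10,"rx": 0,"ry": 0,"rz": 0},{"jaw": 1,"x": 0,"y": 0,"z": 0,"rx": 0,"ry": 0,"rz": 0}]' --newtons 40

```text
time: 15.3
tcp_pos: [0.5788, 0.15, 0.1289]
orientation: [-0.001, 1.0, 0.0, -0.002]
contact_force: [0.2, -0.4, -0.8]
gripper_width: 0.085
grasp_force: 0.0
```

```bash
python3 go.py .58 .1497 .008; python3 - <<'E'
from rig import arm
from fit import *
d={k:arm.camera(k) for k in("scene","side")}
fits(d,[("jar",(.604,.337),.031,.04,.10),("white",(.5235,.337),.027,.04,.12),("brown",(.58,.1495),.0235,.015,.078)])
E
```

```text
t 15.30 tcp [0.5788 0.15   0.1289] yaw 90.15 tilt [-0.0034  0.0003] w 0.0850 gf 0.0 F [ 0.2 -0.4 -0.8]
delta mm [ -1.6  -0.3 120.9] rz 0.15
jar scene 691 [0.6046 0.3361] [0.6041 0.3356 0.0304] top 0.11446287973790698
jar side 742 [0.6041 0.3367] [0.6038 0.3373 0.0304] top 0.11542462073102511
white scene 920 [0.5238 0.337 ] [0.5233 0.3363 0.0263] top 0.14816014864334545
white side 997 [0.5232 0.3368] [0.5225 0.3397 0.0244] top 0.14953942674196216
brown scene 682 [0.5802 0.15  ] [0.5792 0.1491 0.0224] top 0.2824722915849141
brown side 495 [0.58   0.1501] [0.5795 0.1522 0.0217] top 0.4249831648194229
```

Emit:
step_arm --deltas '[{"jaw": 1,"x": -1,"y": 0,"z": 10,"rx": 0,"ry": 0,"rz": 0},{"jaw": 1,"x": 0,"y": 0,"z": 20,"rx": 0,"ry": 0,"rz": 0},{"jaw": 1,"x": 0,"y": 0,"z": 20,"rx": 0,"ry": 0,"rz": 0},{"jaw": 1,"x": 0,"y": 0,"z": 20,"rx": 0,"ry": 0,"rz": 0},{"jaw": 1,"x": 0,"y": 0,"z": 20,"rx": 0,"ry": 0,"rz": 0},{"jaw": 1,"x": 0,"y": 0,"z": 18,"rx": 0,"ry": 0,"rz": 0},{"jaw": 1,"x": 0,"y": 0,"z": 8,"rx": 0,"ry": 0,"rz": 0},{"jaw": 1,"x": 0,"y": 0,"z": 5,"rx": 0,"ry": 0,"rz": 0},{"jaw": 1,"x": 0,"y": 0,"z": 0,"rx": 0,"ry": 0,"rz": 0},{"jaw": 0.37,"x": 0,"y": 0,"z": 0,"rx": 0,"ry": 0,"rz": 0},{"jaw": 0.37,"x": 0,"y": 0,"z": 0,"rx": 0,"ry": 0,"rz": 0},{"jaw": 0.37,"x": 0,"y": 0,"z": 0,"rx": 0,"ry": 0,"rz": 0},{"jaw": 0.37,"x": 0,"y": 0,"z": 0,"rx": 0,"ry": 0,"rz": 0},{"jaw": 0.37,"x": 0,"y": 0,"z": 0,"rx": 0,"ry": 0,"rz": 0},{"jaw": 0.37,"x": 0,"y": 0,"z": 0,"rx": 0,"ry": 0,"rz": 0},{"jaw": 0.37,"x": 0,"y": 0,"z": 0,"rx": 0,"ry": 0,"rz": 0}]' --newtons 40

```text
time: 16.73
tcp_pos: [0.5822, 0.1497, 0.0117]
orientation: [-0.002, 1.0, 0.0, 0.001]
contact_force: [-0.8, -0.8, 5.6]
gripper_width: 0.0463
grasp_force: 40.9
```

Emit:
step_arm --deltas '[{"jaw": 0.37,"x": 0,"y": 0,"z": -5,"rx": 0,"ry": 0,"rz": 0},{"jaw": 0.37,"x": 0,"y": 0,"z": -15,"rx": 0,"ry": 0,"rz": 0},{"jaw": 0.37,"x": 0,"y": 0,"z": -20,"rx": 0,"ry": 0,"rz": 0},{"jaw": 0.37,"x": 0,"y": 0,"z": -20,"rx": 0,"ry": 0,"rz": 0},{"jaw": 0.37,"x": 8,"y": 0,"z": -15,"rx": 0,"ry": 0,"rz": 0},{"jaw": 0.37,"x": 20,"y": 5,"z": -5,"rx": 0,"ry": 0,"rz": 0},{"jaw": 0.37,"x": 25,"y": 10,"z": 0,"rx": 0,"ry": 0,"rz": 0},{"jaw": 0.37,"x": 25,"y": 12,"z": 0,"rx": 0,"ry": 0,"rz": 0},{"jaw": 0.37,"x": 25,"y": 15,"z": 0,"rx": 0,"ry": 0,"rz": 0},{"jaw": 0.37,"x": 17,"y": 20,"z": 0,"rx": 0,"ry": 0,"rz": 0},{"jaw": 0.37,"x": 8,"y": 24,"z": 0,"rx": 0,"ry": 0,"rz": 0},{"jaw": 0.37,"x": 1,"y": 25,"z": 0,"rx": 0,"ry": 0,"rz": 0},{"jaw": 0.37,"x": 0,"y": 25,"z": 0,"rx": 0,"ry": 0,"rz": 0},{"jaw": 0.37,"x": 0,"y": 25,"z": 0,"rx": 0,"ry": 0,"rz": 0},{"jaw": 0.37,"x": 0,"y": 18,"z": 0,"rx": 0,"ry": 0,"rz": 0},{"jaw": 0.37,"x": 0,"y": 8,"z": 0,"rx": 0,"ry": 0,"rz": 0},{"jaw": 0.37,"x": 0,"y": 0,"z": 0,"rx": 0,"ry": 0,"rz": 0},{"jaw": 0.37,"x": 0,"y": 0,"z": 0,"rx": 0,"ry": 0,"rz": 0}]' --newtons 40

```text
time: 18.23
tcp_pos: [0.4514, 0.3358, 0.0903]
orientation: [-0.002, 1.0, -0.0, -0.0]
contact_force: [0.9, -0.1, -2.0]
gripper_width: 0.0461
grasp_force: 41.5
```

```bash
python3 held.py .0235 .14 .045;python3 go.py .453 .337 .039
```

```text
[0.4514 0.3358 0.0903]
scene 545 [0.085  0.0869 0.0896 0.1371] [0.4494 0.3359]
side 361 [0.0876 0.0887 0.0908 0.1362] [0.449  0.3361]
t 18.33 tcp [0.4517 0.3353 0.0903] yaw 90.14 tilt [-0.0003 -0.0004] w 0.0460 gf 41.5 F [-0.5 -0.4 -2. ]
delta mm [-1.3  1.8 51.3] rz 0.14
```

Emit:
step_arm --deltas '[{"jaw": 0.37,"x": -3,"y": 1,"z": 10,"rx": 0,"ry": 0,"rz": 0},{"jaw": 0.37,"x": 0,"y": 0,"z": 18,"rx": 0,"ry": 0,"rz": 0},{"jaw": 0.37,"x": 0,"y": 0,"z": 13,"rx": 0,"ry": 0,"rz": 0},{"jaw": 0.37,"x": 0,"y": 0,"z": 5,"rx": 0,"ry": 0,"rz": 0},{"jaw": 0.37,"x": 0,"y": 0,"z": 2.5,"rx": 0,"ry": 0,"rz": 0},{"jaw": 0.37,"x": 0,"y": 0,"z": 1,"rx": 0,"ry": 0,"rz": 0},{"jaw": 0.37,"x": 0,"y": 0,"z": 1,"rx": 0,"ry": 0,"rz": 0},{"jaw": 0.37,"x": 0,"y": 0,"z": 0.5,"rx": 0,"ry": 0,"rz": 0},{"jaw": 0.37,"x": 0,"y": 0,"z": 0,"rx": 0,"ry": 0,"rz": 0}]' --newtons 40

```text
time: 19.08
tcp_pos: [0.455, 0.3375, 0.04]
orientation: [-0.002, 1.0, 0.0, 0.0]
contact_force: [0.6, -0.0, -1.4]
gripper_width: 0.046
grasp_force: 41.5
```

Emit:
step_arm --deltas '[{"jaw": 0.37,"x": 0,"y": 0,"z": 0.5,"rx": 0,"ry": 0,"rz": 0},{"jaw": 0.37,"x": 0,"y": 0,"z": 0.5,"rx": 0,"ry": 0,"rz": 0},{"jaw": 0.37,"x": 0,"y": 0,"z": 0,"rx": 0,"ry": 0,"rz": 0}]' --newtons 40

```text
time: 19.33
tcp_pos: [0.4551, 0.3375, 0.0397]
orientation: [-0.002, 1.0, 0.0, 0.001]
contact_force: [-3.3, -1.3, 6.4]
gripper_width: 0.0458
grasp_force: 42.1
```

Emit:
step_arm --deltas '[{"jaw": 0.8,"x": 0,"y": 0,"z": 0,"rx": 0,"ry": 0,"rz": 0},{"jaw": 1,"x": 0,"y": 0,"z": 0,"rx": 0,"ry": 0,"rz": 0},{"jaw": 1,"x": 0,"y": 0,"z": 0,"rx": 0,"ry": 0,"rz": 0},{"jaw": 1,"x": 0,"y": 0,"z": 0,"rx": 0,"ry": 0,"rz": 0},{"jaw": 1,"x": 0,"y": 0,"z": 0,"rx": 0,"ry": 0,"rz": 0},{"jaw": 1,"x": 0,"y": 0,"z": -10,"rx": 0,"ry": 0,"rz": 0},{"jaw": 1,"x": 0,"y": 0,"z": -30,"rx": 0,"ry": 0,"rz": 0},{"jaw": 1,"x": 0,"y": 0,"z": -35,"rx": 0,"ry": 0,"rz": 0},{"jaw": 1,"x": 0,"y": 0,"z": -25,"rx": 0,"ry": 0,"rz": 0},{"jaw": 1,"x": 0,"y": -20,"z": 0,"rx": 0,"ry": 0,"rz": 0},{"jaw": 1,"x": -15,"y": -35,"z": 0,"rx": 0,"ry": 0,"rz": 0},{"jaw": 1,"x": -20,"y": -35,"z": 0,"rx": 0,"ry": 0,"rz": 0},{"jaw": 1,"x": -25,"y": -30,"z": 0,"rx": 0,"ry": 0,"rz": 0},{"jaw": 1,"x": -30,"y": -20,"z": 0,"rx": 0,"ry": 0,"rz": 0},{"jaw": 1,"x": -10,"y": 0,"z": 0,"rx": 0,"ry": 0,"rz": 0},{"jaw": 1,"x": 0,"y": 0,"z": 0,"rx": 0,"ry": 0,"rz": 0}]' --newtons 40

```text
time: 20.67
tcp_pos: [0.5571, 0.1958, 0.1388]
orientation: [0.0, 1.0, 0.0, 0.0]
contact_force: [-0.8, -0.0, -0.3]
gripper_width: 0.0851
grasp_force: 0.0
```

```bash
python3 go.py .6515 .0934 .05; python3 - <<'E'
from rig import arm
from fit import *
print(arm.get_state()["joints"])
d={k:arm.camera(k) for k in("scene","side","wrist")}
fits({k:d[k] for k in("scene","side")},[("jar",(.604,.337),.031,.04,.10),("white",(.5235,.337),.027,.04,.12),("brown",(.453,.3375),.0235,.04,.11)])
for k in d:
    X,C,_=cloud(d[k]);q=np.hypot(*(X[:,:2]-[.652,.0935]).T)<.037
    red=(C[:,2]-C[:,1]>40)&(C[:,0]<70)
    m=(abs(X[:,2]-.0335)<.004)&q&red;s=(X[:,2]>.012)&(X[:,2]<.028)&q&(X[:,0]<.65)
    print(k,m.sum(),cv2.minEnclosingCircle(X[m][:,:2].astype(np.float32)*1000),np.median(X[m],0), s.sum(), circ(X[s][:,:2],.033) if s.sum()>9 else "")
E
```

```text
t 20.67 tcp [0.5571 0.1958 0.1388] yaw 90.00 tilt [0.0009 0.0001] w 0.0851 gf 0.0 F [-0.8 -0.  -0.3]
delta mm [ -94.3 -102.4   88.9] rz -0.0
[ 0.1168  0.0703 -0.0462  1.4533 -0.      0.1168]
jar scene 688 [0.6045 0.3361] [0.604  0.3356 0.0304] top 0.11426143973059613
jar side 755 [0.6041 0.3367] [0.6037 0.3375 0.0303] top 0.11547625088759181
white scene 928 [0.5239 0.3369] [0.5233 0.3362 0.0262] top 0.14815472512973618
white side 990 [0.5232 0.3368] [0.5224 0.3395 0.0246] top 0.14936202938682455
brown scene 786 [0.4316 0.3042] [0.4528 0.3369 0.0225] top 0.13288673771596402
brown side 777 [0.4528 0.3374] [0.4524 0.3406 0.0208] top 0.13403555574406625
scene 378 ((649.948974609375, 93.25963592529297), 33.566505432128906) [0.6466 0.0912 0.033 ] 182 [0.5992 0.0663]
side 281 ((651.1654052734375, 94.97193908691406), 33.94325637817383) [0.6503 0.1001 0.0333] 81 [0.6529 0.0939]
wrist 1098 ((650.0191650390625, 94.02146911621094), 33.087425231933594) [0.6444 0.1103 0.033 ] 348 [0.598  0.1215]
```

Emit:
step_arm --deltas '[{"jaw": 1,"x": -14,"y": -14,"z": 0,"rx": 0,"ry": 0,"rz": 0},{"jaw": 1,"x": -25,"y": -28,"z": 0,"rx": 0,"ry": 0,"rz": 0},{"jaw": 1,"x": -25,"y": -28,"z": 0,"rx": 0,"ry": 0,"rz": 0},{"jaw": 1,"x": -20,"y": -22,"z": 0,"rx": 0,"ry": 0,"rz": 0},{"jaw": 1,"x": -10.4,"y": -10.1,"z": 0,"rx": 0,"ry": 0,"rz": 0},{"jaw": 1,"x": 0,"y": 0,"z": 0,"rx": 0,"ry": 0,"rz": -6},{"jaw": 1,"x": 0,"y": 0,"z": 0,"rx": 0,"ry": 0,"rz": -6},{"jaw": 1,"x": 0,"y": 0,"z": 0,"rx": 0,"ry": 0,"rz": -6},{"jaw": 1,"x": 0,"y": 0,"z": 0,"rx": 0,"ry": 0,"rz": -6},{"jaw": 1,"x": 0,"y": 0,"z": 0,"rx": 0,"ry": 0,"rz": -6},{"jaw": 1,"x": 0,"y": 0,"z": 0,"rx": 0,"ry": 0,"rz": -6},{"jaw": 1,"x": 0,"y": 0,"z": 0,"rx": 0,"ry": 0,"rz": -6},{"jaw": 1,"x": 0,"y": 0,"z": 0,"rx": 0,"ry": 0,"rz": -6},{"jaw": 1,"x": 0,"y": 0,"z": 0,"rx": 0,"ry": 0,"rz": -6},{"jaw": 1,"x": 0,"y": 0,"z": 0,"rx": 0,"ry": 0,"rz": -6},{"jaw": 1,"x": 0,"y": 0,"z": 0,"rx": 0,"ry": 0,"rz": -6},{"jaw": 1,"x": 0,"y": 0,"z": 0,"rx": 0,"ry": 0,"rz": -6},{"jaw": 1,"x": 0,"y": 0,"z": 0,"rx": 0,"ry": 0,"rz": -6},{"jaw": 1,"x": 0,"y": 0,"z": 0,"rx": 0,"ry": 0,"rz": -5.9},{"jaw": 1,"x": 0,"y": 0,"z": 0,"rx": 0,"ry": 0,"rz": 0}]' --newtons 40

```text
time: 22.48
tcp_pos: [0.649, 0.0971, 0.1389]
orientation: [-0.672, 0.741, 0.0, 0.0]
contact_force: [-0.5, 0.1, -0.0]
gripper_width: 0.0854
grasp_force: 0.0
```

```bash
python3 go.py .6515 .0937 -.02; python3 - <<'E'
from rig import arm
from fit import *
c=arm.camera("wrist");cv2.imwrite("pics/w3.png",c["frame"]);X,C,_=cloud(c)
p=arm.get_state()["tcp_pos"]
red=(C[:,2]-C[:,1]>40)&(C[:,0]<70)&(abs(X[:,2]-.0335)<.004)&(np.hypot(*(X[:,:2]-[.652,.0935]).T)<.038)
print(red.sum(),cv2.minEnclosingCircle(X[red][:,:2].astype(np.float32)*1000))
t=np.array([-.994,.106]);u=(X[:,:2]-p[:2])@t; w=(X[:,:2]-p[:2])@np.array([.106,.994])
for s in(1,-1):
    m=(abs(w)<.013)&(abs(u*s-.05)<.016)&(X[:,2]>.1);print(s,m.sum(),np.percentile(X[m][:,2],[0,1,5]),np.percentile(u[m&(X[:,2]<.2)],[1,50,99]))
E
```

```text
t 22.48 tcp [0.649  0.0971 0.1389] yaw 174.45 tilt [0.0001 0.0001] w 0.0854 gf 0.0 F [-0.5  0.1 -0. ]
delta mm [  3.2  -2.8 158.9] rz 84.45
3627 ((650.6204223632812, 93.13180541992188), 32.93815231323242)
1 9468 [0.1849 0.1885 0.1957] [0.0427 0.0433 0.056 ]
-1 9657 [0.1847 0.1887 0.1959] [-0.0553 -0.0424 -0.0419]
```

View pics/w3.png

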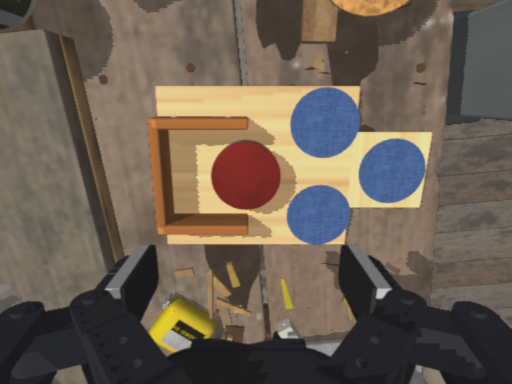

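Clean view: tin (245,175), discs (325,122), (318,214) and (392,170). The fingers are square to the caddy and the 46 mm tip offset is confirmed at this height. Descending on the tin.

Emit:
step_arm --deltas '[{"jaw": 1,"x": 3,"y": -2.3,"z": 10,"rx": 0,"ry": 0,"rz": 0.5},{"jaw": 1,"x": 0,"y": 0,"z": 22,"rx": 0,"ry": 0,"rz": 0},{"jaw": 1,"x": 0,"y": 0,"z": 25,"rx": 0,"ry": 0,"rz": 0},{"jaw": 1,"x": 0,"y": 0,"z": 25,"rx": 0,"ry": 0,"rz": 0},{"jaw": 1,"x": 0,"y": 0,"z": 25,"rx": 0,"ry": 0,"rz": 0},{"jaw": 1,"x": 0,"y": 0,"z": 20,"rx": 0,"ry": 0,"rz": 0},{"jaw": 1,"x": 0,"y": 0,"z": 15,"rx": 0,"ry": 0,"rz": 0},{"jaw": 1,"x": 0,"y": 0,"z": 10,"rx": 0,"ry": 0,"rz": 0},{"jaw": 1,"x": 0,"y": 0,"z": 5,"rx": 0,"ry": 0,"rz": 0},{"jaw": 1,"x": 0,"y": 0,"z": 5,"rx": 0,"ry": 0,"rz": 0},{"jaw": 1,"x": 0,"y": 0,"z": 0,"rx": 0,"ry": 0,"rz": 0}]' --newtons 40

```text
time: 23.45
tcp_pos: [0.6516, 0.0926, -0.024]
orientation: [-0.666, 0.746, 0.0, -0.0]
contact_force: [1.3, 0.2, 0.7]
gripper_width: 0.0853
grasp_force: 0.0
```

```bash
python3 go.py .651 .0936 -.031; python3 - <<'E'
from rig import arm
from fit import *
for k in("wrist","scene","side"):
    X,C,_=cloud(arm.camera(k))
    p=arm.get_state()["tcp_pos"]
    t=np.array([-.994,.106]);u=(X[:,:2]-p[:2])@t; w=(X[:,:2]-p[:2])@np.array([.106,.994])
    for s in(1,-1):
        m=(abs(w)<.013)&(abs(u*s-.05)<.016)&(X[:,2]>.012);print(k,s,m.sum(),np.percentile(X[m][:,2],[0,1,5]) if m.sum() else "")
E
```

```text
t 23.45 tcp [ 0.6516  0.0926 -0.024 ] yaw 173.54 tilt [-0.0002  0.0001] w 0.0853 gf 0.0 F [1.3 0.2 0.7]
delta mm [-0.9  0.7  7. ] rz 83.54
wrist 1 9790 [0.0221 0.0258 0.0331]
wrist -1 9272 [0.0217 0.0256 0.0326]
scene 1 2102 [0.0239 0.031  0.0488]
scene -1 413 [0.0234 0.0253 0.03  ]
side 1 876 [0.024  0.034  0.0485]
side -1 313 [0.0236 0.0265 0.0318]
```

Emit:
step_arm --deltas '[{"jaw": 1,"x": -0.5,"y": 0.5,"z": 4,"rx": 0,"ry": 0,"rz": 0},{"jaw": 1,"x": 0,"y": 0,"z": 2.5,"rx": 0,"ry": 0,"rz": 0},{"jaw": 1,"x": 0,"y": 0,"z": 0,"rx": 0,"ry": 0,"rz": 0},{"jaw": 0.6,"x": 0,"y": 0,"z": 0,"rx": 0,"ry": 0,"rz": 0},{"jaw": 0.6,"x": 0,"y": 0,"z": 0,"rx": 0,"ry": 0,"rz": 0},{"jaw": 0.6,"x": 0,"y": 0,"z": 0,"rx": 0,"ry": 0,"rz": 0},{"jaw": 0.6,"x": 0,"y": 0,"z": 0,"rx": 0,"ry": 0,"rz": 0},{"jaw": 0.6,"x": 0,"y": 0,"z": 0,"rx": 0,"ry": 0,"rz": 0}]' --newtons 35

```text
time: 24.27
tcp_pos: [0.6517, 0.0931, -0.0295]
orientation: [-0.666, 0.746, -0.0, 0.0]
contact_force: [-1.6, 0.5, 4.9]
gripper_width: 0.0638
grasp_force: 38.8
```

Emit:
step_arm --deltas '[{"jaw": 0.6,"x": 0,"y": 0,"z": -5,"rx": 0,"ry": 0,"rz": 0},{"jaw": 0.6,"x": 0,"y": 0,"z": -15,"rx": 0,"ry": 0,"rz": 0},{"jaw": 0.6,"x": 0,"y": 0,"z": -20,"rx": 0,"ry": 0,"rz": 0},{"jaw": 0.6,"x": 0,"y": 0,"z": -20,"rx": 0,"ry": 0,"rz": 0},{"jaw": 0.6,"x": 0,"y": 0,"z": -15,"rx": 0,"ry": 0,"rz": 0},{"jaw": 0.6,"x": 5,"y": 3,"z": -5,"rx": 0,"ry": 0,"rz": 0},{"jaw": 0.6,"x": 15,"y": 8,"z": 0,"rx": 0,"ry": 0,"rz": 0},{"jaw": 0.6,"x": 22,"y": 12,"z": 0,"rx": 0,"ry": 0,"rz": 0},{"jaw": 0.6,"x": 22,"y": 12,"z": 0,"rx": 0,"ry": 0,"rz": 0},{"jaw": 0.6,"x": 22,"y": 12,"z": 0,"rx": 0,"ry": 0,"rz": 0},{"jaw": 0.6,"x": 22,"y": 12,"z": 0,"rx": 0,"ry": 0,"rz": 0},{"jaw": 0.6,"x": 22,"y": 12,"z": 0,"rx": 0,"ry": 0,"rz": 0},{"jaw": 0.6,"x": 22,"y": 12,"z": 0,"rx": 0,"ry": 0,"rz": 0},{"jaw": 0.6,"x": 20,"y": 10,"z": 0,"rx": 0,"ry": 0,"rz": 0},{"jaw": 0.6,"x": 10,"y": 4,"z": 0,"rx": 0,"ry": 0,"rz": 0},{"jaw": 0.6,"x": 2.6,"y": 1.3,"z": 0,"rx": 0,"ry": 0,"rz": 0},{"jaw": 0.6,"x": 0,"y": 0,"z": 0,"rx": 0,"ry": 0,"rz": 0}]' --newtons 35

```text
time: 25.68
tcp_pos: [0.5328, -0.0796, 0.0496]
orientation: [-0.666, 0.746, 0.0, 0.0]
contact_force: [-0.9, 0.6, -1.1]
gripper_width: 0.0634
grasp_force: 38.7
```

```bash
python3 go.py .5333 -.0793 -.001; cat > tinmat.py <<'E'
from rig import arm
from fit import *
p=arm.get_state()["tcp_pos"]
for k in("scene","side","wrist"):
    c=arm.camera(k);X,C,_=cloud(c)
    red=(C[:,2]-C[:,1]>40)&(C[:,0]<70)&(np.hypot(*(X[:,:2]-[.533,-.079]).T)<.05)&(X[:,2]>.05)
    if red.sum()>20: print(k,"lid",red.sum(),cv2.minEnclosingCircle(X[red][:,:2].astype(np.float32)*1000),np.percentile(X[red][:,2],[5,50,95]))
    m=(abs(X[:,2]-.0345)<.003)&(np.hypot(*(X[:,:2]-[.533,-.079]).T)<.056)
    if m.sum()>50: print(k,"mat",m.sum(),cv2.minEnclosingCircle(X[m][:,:2].astype(np.float32)*1000),np.median(X[m][:,2]))
    if k!="wrist":
        g=(np.hypot(*(X[:,:2]-p[:2]).T)<.037)&(X[:,2]>.042)&(X[:,2]<p[2]+.067-.006)&~((C.max(1)<60));
        if g.sum()>20: print(k,"side",g.sum(),circ(X[g][:,:2],.033),np.percentile(X[g][:,2],[0,2,50]))
E
python3 tinmat.py
```

```text
t 25.68 tcp [ 0.5328 -0.0796  0.0496] yaw 173.51 tilt [-0.0001  0.0004] w 0.0634 gf 38.7 F [-0.9  0.6 -1.1]
delta mm [-0.4 -0.5 50.6] rz 83.51
scene lid 4222 ((522.9407958984375, -84.24441528320312), 48.41791534423828) [0.1122 0.3361 0.4023]
scene mat 1696 ((533.4456787109375, -80.77628326416016), 50.66615295410156) 0.03437056936964866
scene side 373 [ 0.5337 -0.078 ] [0.0855 0.0863 0.0986]
side lid 733 ((533.7416381835938, -65.86100769042969), 41.811561584472656) [0.1112 0.3101 0.3453]
side mat 668 ((533.366455078125, -79.29821014404297), 52.106666564941406) 0.034621916422836053
side side 213 [ 0.5339 -0.0785] [0.0847 0.087  0.0987]
wrist lid 16663 ((532.4736938476562, -78.77029418945312), 33.18482971191406) [0.1111 0.1122 0.1132]
wrist mat 8486 ((533.57421875, -81.09074401855469), 49.72002029418945) 0.03412836986017704
```

Emit:
step_arm --deltas '[{"jaw": 0.6,"x": 1.5,"y": 0,"z": 8,"rx": 0,"ry": 0,"rz": 0},{"jaw": 0.6,"x": 0,"y": 0,"z": 15,"rx": 0,"ry": 0,"rz": 0},{"jaw": 0.6,"x": 0,"y": 0,"z": 15,"rx": 0,"ry": 0,"rz": 0},{"jaw": 0.6,"x": 0,"y": 0,"z": 7,"rx": 0,"ry": 0,"rz": 0},{"jaw": 0.6,"x": 0,"y": 0,"z": 3,"rx": 0,"ry": 0,"rz": 0},{"jaw": 0.6,"x": 0,"y": 0,"z": 1,"rx": 0,"ry": 0,"rz": 0},{"jaw": 0.6,"x": 0,"y": 0,"z": 0.7,"rx": 0,"ry": 0,"rz": 0},{"jaw": 0.6,"x": 0,"y": 0,"z": 0.5,"rx": 0,"ry": 0,"rz": 0},{"jaw": 0.6,"x": 0,"y": 0,"z": 0,"rx": 0,"ry": 0,"rz": 0}]' --newtons 35

```text
time: 26.58
tcp_pos: [0.5333, -0.081, 0.0003]
orientation: [-0.666, 0.746, -0.0, 0.0]
contact_force: [-0.0, -0.5, -0.3]
gripper_width: 0.0636
grasp_force: 38.7
```

Emit:
step_arm --deltas '[{"jaw": 0.6,"x": 0,"y": 0,"z": 0.7,"rx": 0,"ry": 0,"rz": 0},{"jaw": 0.6,"x": 0,"y": 0,"z": 0.5,"rx": 0,"ry": 0,"rz": 0},{"jaw": 0.6,"x": 0,"y": 0,"z": 0,"rx": 0,"ry": 0,"rz": 0}]' --newtons 35

```text
time: 26.83
tcp_pos: [0.5329, -0.0809, -0.0014]
orientation: [-0.666, 0.746, -0.0, 0.0]
contact_force: [-0.5, 0.6, -1.3]
gripper_width: 0.0635
grasp_force: 38.7
```

Emit:
step_arm --deltas '[{"jaw": 0.6,"x": 0,"y": 0,"z": 0.6,"rx": 0,"ry": 0,"rz": 0},{"jaw": 0.6,"x": 0,"y": 0,"z": 0.4,"rx": 0,"ry": 0,"rz": 0},{"jaw": 0.6,"x": 0,"y": 0,"z": 0,"rx": 0,"ry": 0,"rz": 0}]' --newtons 35

```text
time: 27.08
tcp_pos: [0.533, -0.0809, -0.0016]
orientation: [-0.666, 0.746, -0.0, 0.0]
contact_force: [-4.1, 0.3, 7.2]
gripper_width: 0.0637
grasp_force: 39.8
```

Contact. Releasing and rising straight up, then checking.

Emit:
step_arm --deltas '[{"jaw": 0.8,"x": 0,"y": 0,"z": 0,"rx": 0,"ry": 0,"rz": 0},{"jaw": 1,"x": 0,"y": 0,"z": 0,"rx": 0,"ry": 0,"rz": 0},{"jaw": 1,"x": 0,"y": 0,"z": 0,"rx": 0,"ry": 0,"rz": 0},{"jaw": 1,"x": 0,"y": 0,"z": 0,"rx": 0,"ry": 0,"rz": 0},{"jaw": 1,"x": 0,"y": 0,"z": -10,"rx": 0,"ry": 0,"rz": 0},{"jaw": 1,"x": 0,"y": 0,"z": -25,"rx": 0,"ry": 0,"rz": 0},{"jaw": 1,"x": 0,"y": 0,"z": -40,"rx": 0,"ry": 0,"rz": 0},{"jaw": 1,"x": 0,"y": 0,"z": -40,"rx": 0,"ry": 0,"rz": 0},{"jaw": 1,"x": 0,"y": 0,"z": -30,"rx": 0,"ry": 0,"rz": 0},{"jaw": 1,"x": 0,"y": 0,"z": 0,"rx": 0,"ry": 0,"rz": 0}]' --newtons 40

```text
time: 27.92
tcp_pos: [0.5361, -0.0821, 0.1507]
orientation: [-0.666, 0.746, -0.005, 0.002]
contact_force: [0.5, 0.1, 0.9]
gripper_width: 0.0849
grasp_force: 0.0
```

```bash
python3 - <<'E'
from rig import arm
from fit import *
for k in("scene","side","wrist"):
    X,C,_=cloud(arm.camera(k));q=np.hypot(*(X[:,:2]-[.533,-.080]).T)
    for n,m in(("lid",(C[:,2]-C[:,1]>40)&(C[:,0]<70)&(q<.042)&(abs(X[:,2]-.061)<.004)),("mat",(abs(X[:,2]-.0345)<.003)&(q<.056))):
        if m.sum()>20: print(k,n,m.sum(),cv2.minEnclosingCircle(X[m][:,:2].astype(np.float32)*1000),np.percentile(X[m][:,2],[5,50,95]))
    g=(q<.037)&(X[:,2]>.04)&(X[:,2]<.055)
    if g.sum()>20: print(k,"side",circ(X[g][:,:2],.033))
d={k:arm.camera(k) for k in("scene","side","wrist")}
for k in d:
    X,C,_=cloud(d[k]);b=(C[:,0]-C[:,2]>40)&(abs(X[:,2]-.006)<.005)
    for n,c in(("jar",(.5035,.109)),("white",(.5705,.054)),("brown",(.5800,.1498))):
        m=b&(np.hypot(*(X[:,:2]-c).T)<.045)
        if m.sum()>50: print(k,n,m.sum(),cv2.minEnclosingCircle(X[m][:,:2].astype(np.float32)*1000),X[m].mean(0))
E
```

```text
scene lid 724 ((530.91845703125, -81.25955200195312), 32.220359802246094) [0.0589 0.0611 0.0622]
scene mat 822 ((533.888916015625, -81.03512573242188), 50.28048324584961) [0.0328 0.0343 0.0359]
scene side [ 0.5347 -0.0797]
side lid 279 ((533.6224365234375, -76.29335021972656), 32.731048583984375) [0.0592 0.0613 0.0633]
side mat 329 ((535.2017211914062, -76.82638549804688), 50.35299301147461) [0.0326 0.0345 0.0368]
side side [ 0.5342 -0.0806]
wrist lid 4191 ((532.527099609375, -81.0731430053711), 32.85564422607422) [0.0597 0.0609 0.0621]
wrist mat 3788 ((533.9112548828125, -80.94049835205078), 49.83968734741211) [0.0329 0.0341 0.0352]
wrist side [ 0.5331 -0.0799]
scene jar 452 ((501.9765625, 108.92052459716797), 31.721176147460938) [0.5014 0.1081 0.0069]
scene white 431 ((569.5586547851562, 52.83260726928711), 32.716983795166016) [0.568  0.0534 0.0069]
scene brown 346 ((578.8468017578125, 150.81967163085938), 32.682579040527344) [0.5775 0.1494 0.007 ]
side jar 390 ((503.305419921875, 109.77129364013672), 31.93126678466797) [0.5023 0.1097 0.0073]
side white 330 ((569.4251708984375, 52.9580192565918), 32.23750686645508) [0.5688 0.0546 0.0072]
side brown 405 ((579.0679321289062, 149.86544799804688), 31.603206634521484) [0.5786 0.1508 0.0072]
wrist jar 1773 ((501.88800048828125, 108.0781478881836), 33.504913330078125) [0.5017 0.1047 0.0065]
wrist white 2205 ((568.8334350585938, 53.536380767822266), 33.73799133300781) [0.5688 0.0529 0.0065]
wrist brown 186 ((571.6002197265625, 125.06202697753906), 21.18217658996582) [0.57   0.1235 0.0065]
```

Tin centred on the mat within about 1 mm, standing flat. Turning back to collect the brown bottle.

Emit:
step_arm --deltas '[{"jaw": 1,"x": 0,"y": 0,"z": 0,"rx": 0,"ry": 0,"rz": 6.5},{"jaw": 1,"x": 0,"y": 0,"z": 0,"rx": 0,"ry": 0,"rz": 7},{"jaw": 1,"x": 0,"y": 0,"z": 0,"rx": 0,"ry": 0,"rz": 7},{"jaw": 1,"x": 0,"y": 0,"z": 0,"rx": 0,"ry": 0,"rz": 7},{"jaw": 1,"x": 0,"y": 0,"z": 0,"rx": 0,"ry": 0,"rz": 7},{"jaw": 1,"x": 0,"y": 0,"z": 0,"rx": 0,"ry": 0,"rz": 7},{"jaw": 1,"x": 0,"y": 0,"z": 0,"rx": 0,"ry": 0,"rz": 7},{"jaw": 1,"x": 0,"y": 0,"z": 0,"rx": 0,"ry": 0,"rz": 7},{"jaw": 1,"x": 0,"y": 0,"z": 0,"rx": 0,"ry": 0,"rz": 7},{"jaw": 1,"x": 0,"y": 0,"z": 0,"rx": 0,"ry": 0,"rz": 7},{"jaw": 1,"x": 0,"y": 0,"z": 0,"rx": 0,"ry": 0,"rz": 7},{"jaw": 1,"x": 0,"y": 0,"z": 0,"rx": 0,"ry": 0,"rz": 7},{"jaw": 1,"x": 0,"y": 0,"z": 0,"rx": 0,"ry": 0,"rz": 0}]' --newtons 40

```text
time: 29.3
tcp_pos: [0.5321, -0.0805, 0.1413]
orientation: [0.002, 1.0, 0.0, -0.001]
contact_force: [-0.4, 0.5, -1.2]
gripper_width: 0.0854
grasp_force: 0.0
```

```bash
python3 go.py .453 .3372 .039
```

```text
t 29.30 tcp [ 0.5321 -0.0805  0.1413] yaw 89.76 tilt [-0.0019  0.0009] w 0.0854 gf 0.0 F [-0.4  0.5 -1.2]
delta mm [ 80.7 417.3 102.8] rz -0.24
```

Emit:
step_arm --deltas '[{"jaw": 1,"x": 3,"y": 15,"z": 0,"rx": 0,"ry": 0,"rz": -0.24},{"jaw": 1,"x": 8,"y": 32,"z": 0,"rx": 0,"ry": 0,"rz": 0},{"jaw": 1,"x": 8,"y": 35,"z": 0,"rx": 0,"ry": 0,"rz": 0},{"jaw": 1,"x": 8,"y": 35,"z": 0,"rx": 0,"ry": 0,"rz": 0},{"jaw": 1,"x": 8,"y": 35,"z": 0,"rx": 0,"ry": 0,"rz": 0},{"jaw": 1,"x": 8,"y": 35,"z": 0,"rx": 0,"ry": 0,"rz": 0},{"jaw": 1,"x": 8,"y": 35,"z": 0,"rx": 0,"ry": 0,"rz": 0},{"jaw": 1,"x": 8,"y": 35,"z": 0,"rx": 0,"ry": 0,"rz": 0},{"jaw": 1,"x": 8,"y": 35,"z": 0,"rx": 0,"ry": 0,"rz": 0},{"jaw": 1,"x": 8,"y": 35,"z": 0,"rx": 0,"ry": 0,"rz": 0},{"jaw": 1,"x": 4,"y": 35,"z": 0,"rx": 0,"ry": 0,"rz": 0},{"jaw": 1,"x": 2,"y": 35,"z": 0,"rx": 0,"ry": 0,"rz": 0},{"jaw": 1,"x": 0,"y": 16,"z": 0,"rx": 0,"ry": 0,"rz": 0},{"jaw": 1,"x": 0,"y": 4,"z": 0,"rx": 0,"ry": 0,"rz": 0},{"jaw": 1,"x": 0,"y": 0,"z": 0,"rx": 0,"ry": 0,"rz": 0}]' --newtons 40

```text
time: 30.55
tcp_pos: [0.4484, 0.3368, 0.1419]
orientation: [-0.005, 1.0, -0.0, -0.001]
contact_force: [-0.2, -0.1, -0.5]
gripper_width: 0.0854
grasp_force: 0.0
```

```bash
python3 go.py .453 .3372 .039
```

```text
t 30.55 tcp [0.4484 0.3368 0.1419] yaw 90.63 tilt [-0.0011 -0.0004] w 0.0854 gf 0.0 F [-0.2 -0.1 -0.5]
delta mm [ -4.7   0.4 102.9] rz 0.63
```

Emit:
step_arm --deltas '[{"jaw": 1,"x": -3,"y": 0,"z": 10,"rx": 0,"ry": 0,"rz": 0.3},{"jaw": 1,"x": 0,"y": 0,"z": 20,"rx": 0,"ry": 0,"rz": 0},{"jaw": 1,"x": 0,"y": 0,"z": 20,"rx": 0,"ry": 0,"rz": 0},{"jaw": 1,"x": 0,"y": 0,"z": 20,"rx": 0,"ry": 0,"rz": 0},{"jaw": 1,"x": 0,"y": 0,"z": 20,"rx": 0,"ry": 0,"rz": 0},{"jaw": 1,"x": 0,"y": 0,"z": 9,"rx": 0,"ry": 0,"rz": 0},{"jaw": 1,"x": 0,"y": 0,"z": 3,"rx": 0,"ry": 0,"rz": 0},{"jaw": 1,"x": 0,"y": 0,"z": 0,"rx": 0,"ry": 0,"rz": 0},{"jaw": 0.37,"x": 0,"y": 0,"z": 0,"rx": 0,"ry": 0,"rz": 0},{"jaw": 0.37,"x": 0,"y": 0,"z": 0,"rx": 0,"ry": 0,"rz": 0},{"jaw": 0.37,"x": 0,"y": 0,"z": 0,"rx": 0,"ry": 0,"rz": 0},{"jaw": 0.37,"x": 0,"y": 0,"z": 0,"rx": 0,"ry": 0,"rz": 0},{"jaw": 0.37,"x": 0,"y": 0,"z": 0,"rx": 0,"ry": 0,"rz": 0},{"jaw": 0.37,"x": 0,"y": 0,"z": 0,"rx": 0,"ry": 0,"rz": 0},{"jaw": 0.37,"x": 0,"y": 0,"z": 0,"rx": 0,"ry": 0,"rz": 0}]' --newtons 40

```text
time: 31.8
tcp_pos: [0.4534, 0.3361, 0.0418]
orientation: [-0.0, 1.0, 0.0, 0.001]
contact_force: [-0.3, -0.4, 6.2]
gripper_width: 0.0458
grasp_force: 40.4
```

Emit:
step_arm --deltas '[{"jaw": 0.37,"x": 0,"y": 0,"z": -5,"rx": 0,"ry": 0,"rz": 0},{"jaw": 0.37,"x": 0,"y": 0,"z": -15,"rx": 0,"ry": 0,"rz": 0},{"jaw": 0.37,"x": 0,"y": 0,"z": -20,"rx": 0,"ry": 0,"rz": 0},{"jaw": 0.37,"x": 0,"y": -8,"z": -10,"rx": 0,"ry": 0,"rz": 0},{"jaw": 0.37,"x": 0,"y": -18,"z": 0,"rx": 0,"ry": 0,"rz": 0},{"jaw": 0.37,"x": 0,"y": -25,"z": 0,"rx": 0,"ry": 0,"rz": 0},{"jaw": 0.37,"x": 0,"y": -25,"z": 0,"rx": 0,"ry": 0,"rz": 0},{"jaw": 0.37,"x": -2,"y": -25,"z": 0,"rx": 0,"ry": 0,"rz": 0},{"jaw": 0.37,"x": -10,"y": -24,"z": 0,"rx": 0,"ry": 0,"rz": 0},{"jaw": 0.37,"x": -17,"y": -20,"z": 0,"rx": 0,"ry": 0,"rz": 0},{"jaw": 0.37,"x": -25,"y": -15,"z": 0,"rx": 0,"ry": 0,"rz": 0},{"jaw": 0.37,"x": -25,"y": -12,"z": 0,"rx": 0,"ry": 0,"rz": 0},{"jaw": 0.37,"x": -25,"y": -10,"z": 0,"rx": 0,"ry": 0,"rz": 0},{"jaw": 0.37,"x": -17,"y": -4,"z": 0,"rx": 0,"ry": 0,"rz": 0},{"jaw": 0.37,"x": -6,"y": -1,"z": 0,"rx": 0,"ry": 0,"rz": 0},{"jaw": 0.37,"x": 0,"y": 0,"z": 0,"rx": 0,"ry": 0,"rz": 0},{"jaw": 0.37,"x": 0,"y": 0,"z": 0,"rx": 0,"ry": 0,"rz": 0}]' --newtons 40

```text
time: 33.22
tcp_pos: [0.5788, 0.1489, 0.0902]
orientation: [-0.0, 1.0, 0.0, -0.001]
contact_force: [0.5, 1.2, -1.9]
gripper_width: 0.0461
grasp_force: 41.5
```

```bash
python3 held.py .0235 .15 .05;python3 go.py .5802 .150 .014
```

```text
[0.5788 0.1489 0.0902]
scene 715 [0.0817 0.0861 0.0887 0.1477] [0.5787 0.1493]
side 397 [0.0867 0.0878 0.0901 0.1476] [0.5785 0.1504]
t 33.32 tcp [0.5785 0.1493 0.0905] yaw 90.07 tilt [-0.0006  0.0001] w 0.0461 gf 41.5 F [ 0.5 -0.4 -1.7]
delta mm [-1.7  0.7 76.5] rz 0.07
```

Emit:
step_arm --deltas '[{"jaw": 0.37,"x": -1.5,"y": 0,"z": 10,"rx": 0,"ry": 0,"rz": 0},{"jaw": 0.37,"x": 0,"y": 0,"z": 20,"rx": 0,"ry": 0,"rz": 0},{"jaw": 0.37,"x": 0,"y": 0,"z": 20,"rx": 0,"ry": 0,"rz": 0},{"jaw": 0.37,"x": 0,"y": 0,"z": 14,"rx": 0,"ry": 0,"rz": 0},{"jaw": 0.37,"x": 0,"y": 0,"z": 7,"rx": 0,"ry": 0,"rz": 0},{"jaw": 0.37,"x": 0,"y": 0,"z": 3,"rx": 0,"ry": 0,"rz": 0},{"jaw": 0.37,"x": 0,"y": 0,"z": 0,"rx": 0,"ry": 0,"rz": 0},{"jaw": 0.37,"x": 0,"y": 0,"z": 0,"rx": 0,"ry": 0,"rz": 0}]' --newtons 40

```text
time: 33.98
tcp_pos: [0.5816, 0.1489, 0.0173]
orientation: [-0.0, 1.0, 0.0, 0.001]
contact_force: [0.1, 0.0, -0.9]
gripper_width: 0.0458
grasp_force: 41.5
```

```bash
python3 - <<'E'
from rig import arm
from fit import *
d={k:arm.camera(k) for k in("scene","side")}
fits(d,[("brown",(.58,.15),.0235,.017,.06)])
E
python3 go.py .5802 .150 .014
```

```text
brown scene 424 [0.5812 0.149 ] [0.5814 0.1492 0.0237] top 0.17031724862532335
brown side 250 [0.5814 0.1505] [0.5813 0.151  0.0231] top 0.31293340856132695
t 34.08 tcp [0.582  0.1489 0.0177] yaw 90.02 tilt [0.0019 0.0002] w 0.0462 gf 41.5 F [ 0.1  0.7 -1.1]
delta mm [1.8 1.1 3.7] rz 0.02
```

```bash
python3 - <<'E'
import pickle;from fit import *
d=pickle.load(open("c0.pkl","rb"));d={k:d[k] for k in("scene","side")}
fits(d,[("brown",(.58,.15),.0235,.017,.06),("white",(.57,.054),.027,.017,.06),("jar",(.503,.109),.031,.017,.045),("brownU",(.58,.15),.0235,.035,.078)])
E
```

```text
brown scene 123 [0.5785 0.104 ] [  -7.3179 -325.0565  325.2792] top 0.10513153290636756
brown side 295 [0.5798 0.1507] [0.5797 0.151  0.0233] top 0.10606900264645208
white scene 576 [0.5704 0.0541] [0.5705 0.0542 0.0271] top 0.1200525182055015
white side 276 [0.5706 0.055 ] [0.5705 0.0551 0.0269] top 0.12132643515206142
jar scene 429 [0.5036 0.109 ] [0.5034 0.1089 0.0308] top 0.08626836309059299
jar side 244 [0.5037 0.1099] [0.5036 0.1102 0.0307] top 0.08787079884680923
brownU scene 299 [0.5821 0.1502] [0.5801 0.148  0.0211] top 0.10513153290636756
brownU side 381 [0.5801 0.1497] [0.5794 0.1524 0.0212] top 0.10606900264645208
```

Emit:
step_arm --deltas '[{"jaw": 0.37,"x": 1.5,"y": 0,"z": 1,"rx": 0,"ry": 0,"rz": 0},{"jaw": 0.37,"x": 0,"y": 0,"z": 1,"rx": 0,"ry": 0,"rz": 0},{"jaw": 0.37,"x": 0,"y": 0,"z": 1,"rx": 0,"ry": 0,"rz": 0},{"jaw": 0.37,"x": 0,"y": 0,"z": 0.7,"rx": 0,"ry": 0,"rz": 0},{"jaw": 0.37,"x": 0,"y": 0,"z": 0,"rx": 0,"ry": 0,"rz": 0}]' --newtons 40

```text
time: 34.5
tcp_pos: [0.58, 0.1488, 0.0138]
orientation: [-0.0, 1.0, 0.0, 0.0]
contact_force: [-2.4, 0.0, 5.3]
gripper_width: 0.0465
grasp_force: 42.2
```

Emit:
step_arm --deltas '[{"jaw": 0.7,"x": 0,"y": 0,"z": 0,"rx": 0,"ry": 0,"rz": 0},{"jaw": 1,"x": 0,"y": 0,"z": 0,"rx": 0,"ry": 0,"rz": 0},{"jaw": 1,"x": 0,"y": 0,"z": 0,"rx": 0,"ry": 0,"rz": 0},{"jaw": 1,"x": 0,"y": 0,"z": 0,"rx": 0,"ry": 0,"rz": 0},{"jaw": 1,"x": 0,"y": 0,"z": -10,"rx": 0,"ry": 0,"rz": 0},{"jaw": 1,"x": 0,"y": 0,"z": -30,"rx": 0,"ry": 0,"rz": 0},{"jaw": 1,"x": 0,"y": 0,"z": -40,"rx": 0,"ry": 0,"rz": 0},{"jaw": 1,"x": 0,"y": 0,"z": -35,"rx": 0,"ry": 0,"rz": 0},{"jaw": 1,"x": 5,"y": 15,"z": -15,"rx": 0,"ry": 0,"rz": 0},{"jaw": 1,"x": 10,"y": 33,"z": 0,"rx": 0,"ry": 0,"rz": 0},{"jaw": 1,"x": 10,"y": 35,"z": 0,"rx": 0,"ry": 0,"rz": 0},{"jaw": 1,"x": 10,"y": 35,"z": 0,"rx": 0,"ry": 0,"rz": 0},{"jaw": 1,"x": 10,"y": 35,"z": 0,"rx": 0,"ry": 0,"rz": 0},{"jaw": 1,"x": 8,"y": 25,"z": 0,"rx": 0,"ry": 0,"rz": 0},{"jaw": 1,"x": 3.5,"y": 10,"z": 0,"rx": 0,"ry": 0,"rz": 0},{"jaw": 1,"x": 0,"y": 0,"z": 0,"rx": 0,"ry": 0,"rz": 0},{"jaw": 1,"x": 0,"y": 0,"z": 0,"rx": 0,"ry": 0,"rz": 0}]' --newtons 40

```text
time: 35.92
tcp_pos: [0.5231, 0.3367, 0.1432]
orientation: [-0.001, 1.0, -0.0, 0.0]
contact_force: [0.1, -0.2, 0.4]
gripper_width: 0.0855
grasp_force: 0.0
```

```bash
python3 - <<'E'
from rig import arm
from fit import *
d={k:arm.camera(k) for k in("scene","side")}
fits(d,[("brown",(.58,.15),.0235,.017,.06),("brownU",(.58,.15),.0235,.035,.078)])
E
python3 go.py .5235 .337 .053
```

```text
brown scene 431 [0.5796 0.1492] [0.5794 0.149  0.0232] top 0.10500232855136346
t 36.02 tcp [0.5236 0.3356 0.1431] yaw 89.96 tilt [ 0.0003 -0.0002] w 0.0854 gf 0.0 F [ 0.3 -1.1  0.6]
delta mm [ 0.2  1.4 90.1] rz -0.04Traceback (most recent call last):
  File "<stdin>", line 4, in <module>
  File "fit.py", line 8, in fits
    print(n,k,m.sum(),circ(X[m][:,:2],R),circ(X[m][:,:2]), "top",np.percentile(X[np.hypot(*(X[:,:2]-c0).T)<R*.8][:,2],98))
                                                                 ~~~~~~~~~~~~~^^^^^^^^^^^^^^^^^^^^^^^^^^^^^^^^^^^^^^^^^^^
    return _quantile_unchecked(
        a, q, axis, out, overwrite_input, method, keepdims, weights)
    return _ureduce(a,
                    func=_quantile_ureduce_func,
    ...<5 lines>...
                    overwrite_input=overwrite_input,
                    method=method)
    r = func(a, **kwargs)
    result = _quantile(arr,
                       quantiles=q,
    ...<2 lines>...
                       out=out,
                       weights=wgt)
    slices_having_nans = np.isnan(arr[-1, ...])
                                  ~~~^^^^^^^^^
IndexError: index -1 is out of bounds for axis 0 with size 0
```

Emit:
step_arm --deltas '[{"jaw": 1,"x": 0,"y": 0.5,"z": 10,"rx": 0,"ry": 0,"rz": 0},{"jaw": 1,"x": 0,"y": 0,"z": 20,"rx": 0,"ry": 0,"rz": 0},{"jaw": 1,"x": 0,"y": 0,"z": 20,"rx": 0,"ry": 0,"rz": 0},{"jaw": 1,"x": 0,"y": 0,"z": 20,"rx": 0,"ry": 0,"rz": 0},{"jaw": 1,"x": 0,"y": 0,"z": 12,"rx": 0,"ry": 0,"rz": 0},{"jaw": 1,"x": 0,"y": 0,"z": 6,"rx": 0,"ry": 0,"rz": 0},{"jaw": 1,"x": 0,"y": 0,"z": 0,"rx": 0,"ry": 0,"rz": 0},{"jaw": 0.45,"x": 0,"y": 0,"z": 0,"rx": 0,"ry": 0,"rz": 0},{"jaw": 0.45,"x": 0,"y": 0,"z": 0,"rx": 0,"ry": 0,"rz": 0},{"jaw": 0.45,"x": 0,"y": 0,"z": 0,"rx": 0,"ry": 0,"rz": 0},{"jaw": 0.45,"x": 0,"y": 0,"z": 0,"rx": 0,"ry": 0,"rz": 0},{"jaw": 0.45,"x": 0,"y": 0,"z": 0,"rx": 0,"ry": 0,"rz": 0},{"jaw": 0.45,"x": 0,"y": 0,"z": 0,"rx": 0,"ry": 0,"rz": 0}]' --newtons 40

```text
time: 37.1
tcp_pos: [0.524, 0.3375, 0.0564]
orientation: [-0.0, 1.0, 0.0, 0.001]
contact_force: [-0.5, -1.4, 6.1]
gripper_width: 0.0532
grasp_force: 41.8
```

```bash
python3 - <<'E'
from rig import arm
from fit import *
d={k:arm.camera(k) for k in("scene","side")}
for k in d: 
    X,C,_=cloud(d[k])
    m=(np.hypot(*(X[:,:2]-[.58,.15]).T)<.036)
    for a,b in((.017,.06),(.015,.078)):
        q=m&(X[:,2]>a)&(X[:,2]<b);print(k,q.sum(),circ(X[q][:,:2],.0235) if q.sum()>9 else"")
E
python3 go.py .5705 .0545 .053
```

```text
scene 429 [0.5796 0.1493]
scene 677 [0.5801 0.1496]
side 0 
side 0 
t 37.20 tcp [0.524  0.3375 0.0564] yaw 90.02 tilt [0.0023 0.0007] w 0.0535 gf 41.8 F [-0.3 -1.9  5.6]
delta mm [ -46.4 -283.     3.3] rz 0.02
```

Emit:
step_arm --deltas '[{"jaw": 0.45,"x": 0,"y": 0,"z": -5,"rx": 0,"ry": 0,"rz": 0},{"jaw": 0.45,"x": 0,"y": 0,"z": -15,"rx": 0,"ry": 0,"rz": 0},{"jaw": 0.45,"x": 0,"y": 0,"z": -22,"rx": 0,"ry": 0,"rz": 0},{"jaw": 0.45,"x": 0,"y": 0,"z": -22,"rx": 0,"ry": 0,"rz": 0},{"jaw": 0.45,"x": 0,"y": -8,"z": -20,"rx": 0,"ry": 0,"rz": 0},{"jaw": 0.45,"x": -2,"y": -18,"z": -10,"rx": 0,"ry": 0,"rz": 0},{"jaw": 0.45,"x": -4,"y": -26,"z": -6,"rx": 0,"ry": 0,"rz": 0},{"jaw": 0.45,"x": -5,"y": -28,"z": 0,"rx": 0,"ry": 0,"rz": 0},{"jaw": 0.45,"x": -5,"y": -28,"z": 0,"rx": 0,"ry": 0,"rz": 0},{"jaw": 0.45,"x": -5,"y": -28,"z": 0,"rx": 0,"ry": 0,"rz": 0},{"jaw": 0.45,"x": -5,"y": -28,"z": 0,"rx": 0,"ry": 0,"rz": 0},{"jaw": 0.45,"x": -5,"y": -28,"z": 0,"rx": 0,"ry": 0,"rz": 0},{"jaw": 0.45,"x": -5,"y": -28,"z": 0,"rx": 0,"ry": 0,"rz": 0},{"jaw": 0.45,"x": -5,"y": -26,"z": 0,"rx": 0,"ry": 0,"rz": 0},{"jaw": 0.45,"x": -3.5,"y": -20,"z": 0,"rx": 0,"ry": 0,"rz": 0},{"jaw": 0.45,"x": -2,"y": -12,"z": 0,"rx": 0,"ry": 0,"rz": 0},{"jaw": 0.45,"x": 0,"y": -5,"z": 0,"rx": 0,"ry": 0,"rz": 0},{"jaw": 0.45,"x": 0,"y": 0,"z": 0,"rx": 0,"ry": 0,"rz": 0},{"jaw": 0.45,"x": 0,"y": 0,"z": 0,"rx": 0,"ry": 0,"rz": 0}]' --newtons 40

```text
time: 38.78
tcp_pos: [0.5695, 0.0551, 0.1548]
orientation: [-0.0, 1.0, 0.0, -0.0]
contact_force: [0.6, 0.5, -2.4]
gripper_width: 0.053
grasp_force: 42.4
```

```bash
python3 held.py .027 .18 .11;python3 go.py .5705 .0545 .0284
```

```text
[0.5695 0.0551 0.1548]
scene 726 [0.1323 0.1358 0.1383 0.1782] [0.5688 0.0547]
side 403 [0.135  0.1365 0.1385 0.1784] [0.569  0.0553]
t 38.88 tcp [0.5694 0.0555 0.1548] yaw 90.09 tilt [-0.0001  0.0004] w 0.0531 gf 42.4 F [ 0.  -0.2 -1.9]
delta mm [ -1.1  -1.  126.4] rz 0.09
```

Emit:
step_arm --deltas '[{"jaw": 0.45,"x": 0,"y": -0.5,"z": 10,"rx": 0,"ry": 0,"rz": 0},{"jaw": 0.45,"x": 0,"y": 0,"z": 20,"rx": 0,"ry": 0,"rz": 0},{"jaw": 0.45,"x": 0,"y": 0,"z": 20,"rx": 0,"ry": 0,"rz": 0},{"jaw": 0.45,"x": 0,"y": 0,"z": 20,"rx": 0,"ry": 0,"rz": 0},{"jaw": 0.45,"x": 0,"y": 0,"z": 20,"rx": 0,"ry": 0,"rz": 0},{"jaw": 0.45,"x": 0,"y": 0,"z": 18,"rx": 0,"ry": 0,"rz": 0},{"jaw": 0.45,"x": 0,"y": 0,"z": 10,"rx": 0,"ry": 0,"rz": 0},{"jaw": 0.45,"x": 0,"y": 0,"z": 4,"rx": 0,"ry": 0,"rz": 0},{"jaw": 0.45,"x": 0,"y": 0,"z": 0,"rx": 0,"ry": 0,"rz": 0},{"jaw": 0.45,"x": 0,"y": 0,"z": 0,"rx": 0,"ry": 0,"rz": 0}]' --newtons 40

```text
time: 39.72
tcp_pos: [0.5701, 0.054, 0.0335]
orientation: [-0.0, 1.0, -0.0, 0.0]
contact_force: [0.1, -0.3, -1.8]
gripper_width: 0.0531
grasp_force: 42.4
```

```bash
cat > cmp.py <<'E'
import sys,pickle
from rig import arm
from fit import *
R,cx,cy,a,b=map(float,sys.argv[1:6])
o=pickle.load(open("c0.pkl","rb"))
for k in("scene","side"):
    for n,c in(("orig",o[k]),("now",arm.camera(k))):
        X,C,_=cloud(c);q=(np.hypot(*(X[:,:2]-[cx,cy]).T)<R+.012)&(X[:,2]>a)&(X[:,2]<b);print(k,n,q.sum(),circ(X[q][:,:2],R) if q.sum()>9 else"")
E
python3 cmp.py .027 .57 .054 .019 .06;python3 go.py .5705 .0545 .0284
```

```text
scene orig 553 [0.5704 0.0541]
scene now 543 [0.5694 0.0534]
side orig 267 [0.5706 0.055 ]
side now 267 [0.5699 0.0542]
t 39.82 tcp [0.5706 0.0537 0.0341] yaw 90.03 tilt [ 0.002  -0.0002] w 0.0536 gf 42.4 F [ 1.1  0.4 -1.5]
delta mm [0.1 0.8 5.7] rz 0.03
```

Shift by +0.8 mm in x and y, then down about 5.5 mm.

Emit:
step_arm --deltas '[{"jaw": 0.45,"x": -0.8,"y": 0.8,"z": 2,"rx": 0,"ry": 0,"rz": 0},{"jaw": 0.45,"x": 0,"y": 0,"z": 1.5,"rx": 0,"ry": 0,"rz": 0},{"jaw": 0.45,"x": 0,"y": 0,"z": 1,"rx": 0,"ry": 0,"rz": 0},{"jaw": 0.45,"x": 0,"y": 0,"z": 0.7,"rx": 0,"ry": 0,"rz": 0},{"jaw": 0.45,"x": 0,"y": 0,"z": 0,"rx": 0,"ry": 0,"rz": 0}]' --newtons 40

```text
time: 40.23
tcp_pos: [0.5709, 0.0546, 0.0284]
orientation: [-0.0, 1.0, 0.0, 0.001]
contact_force: [-2.3, -0.3, 4.3]
gripper_width: 0.0531
grasp_force: 42.9
```

Emit:
step_arm --deltas '[{"jaw": 0.75,"x": 0,"y": 0,"z": 0,"rx": 0,"ry": 0,"rz": 0},{"jaw": 0.95,"x": 0,"y": 0,"z": 0,"rx": 0,"ry": 0,"rz": 0},{"jaw": 0.95,"x": 0,"y": 0,"z": 0,"rx": 0,"ry": 0,"rz": 0},{"jaw": 0.95,"x": 0,"y": 0,"z": 0,"rx": 0,"ry": 0,"rz": 0},{"jaw": 1,"x": 0,"y": 0,"z": -10,"rx": 0,"ry": 0,"rz": 0},{"jaw": 1,"x": 0,"y": 0,"z": -30,"rx": 0,"ry": 0,"rz": 0},{"jaw": 1,"x": 0,"y": 0,"z": -40,"rx": 0,"ry": 0,"rz": 0},{"jaw": 1,"x": 0,"y": 0,"z": -35,"rx": 0,"ry": 0,"rz": 0},{"jaw": 1,"x": 0,"y": 10,"z": -10,"rx": 0,"ry": 0,"rz": 0},{"jaw": 1,"x": -4,"y": 30,"z": 0,"rx": 0,"ry": 0,"rz": 0},{"jaw": 1,"x": -5,"y": 38,"z": 0,"rx": 0,"ry": 0,"rz": 0},{"jaw": 1,"x": -5,"y": 38,"z": 0,"rx": 0,"ry": 0,"rz": 0},{"jaw": 1,"x": -5,"y": 38,"z": 0,"rx": 0,"ry": 0,"rz": 0},{"jaw": 1,"x": -5,"y": 38,"z": 0,"rx": 0,"ry": 0,"rz": 0},{"jaw": 1,"x": -5,"y": 38,"z": 0,"rx": 0,"ry": 0,"rz": 0},{"jaw": 1,"x": -4.5,"y": 30,"z": 0,"rx": 0,"ry": 0,"rz": 0},{"jaw": 1,"x": 0,"y": 16,"z": 0,"rx": 0,"ry": 0,"rz": 0},{"jaw": 1,"x": 0,"y": 6,"z": 0,"rx": 0,"ry": 0,"rz": 0},{"jaw": 1,"x": 0,"y": 0,"z": 0,"rx": 0,"ry": 0,"rz": 0}]' --newtons 40

```text
time: 41.82
tcp_pos: [0.6034, 0.3378, 0.1526]
orientation: [-0.001, 1.0, 0.0, -0.0]
contact_force: [-0.7, -0.8, 0.4]
gripper_width: 0.0856
grasp_force: 0.0
```

```bash
python3 cmp.py .027 .57 .054 .019 .06;python3 go.py .6043 .3365 .036
```

```text
scene orig 553 [0.5704 0.0541]
scene now 551 [0.5703 0.0538]
side orig 267 [0.5706 0.055 ]
side now 267 [0.5705 0.0546]
t 41.92 tcp [0.6039 0.3358 0.1528] yaw 90.00 tilt [-0.     -0.0003] w 0.0850 gf 0.0 F [-0.7 -0.2 -0.7]
delta mm [ -0.4   0.8 116.8] rz 0.0
```

White is within 0.5 mm of its spot. Now the jar.

Emit:
step_arm --deltas '[{"jaw": 1,"x": 0,"y": 0,"z": 10,"rx": 0,"ry": 0,"rz": 0},{"jaw": 1,"x": 0,"y": 0,"z": 20,"rx": 0,"ry": 0,"rz": 0},{"jaw": 1,"x": 0,"y": 0,"z": 20,"rx": 0,"ry": 0,"rz": 0},{"jaw": 1,"x": 0,"y": 0,"z": 20,"rx": 0,"ry": 0,"rz": 0},{"jaw": 1,"x": 0,"y": 0,"z": 20,"rx": 0,"ry": 0,"rz": 0},{"jaw": 1,"x": 0,"y": 0,"z": 16,"rx": 0,"ry": 0,"rz": 0},{"jaw": 1,"x": 0,"y": 0,"z": 9,"rx": 0,"ry": 0,"rz": 0},{"jaw": 1,"x": 0,"y": 0,"z": 0,"rx": 0,"ry": 0,"rz": 0},{"jaw": 0.5,"x": 0,"y": 0,"z": 0,"rx": 0,"ry": 0,"rz": 0},{"jaw": 0.5,"x": 0,"y": 0,"z": 0,"rx": 0,"ry": 0,"rz": 0},{"jaw": 0.5,"x": 0,"y": 0,"z": 0,"rx": 0,"ry": 0,"rz": 0},{"jaw": 0.5,"x": 0,"y": 0,"z": 0,"rx": 0,"ry": 0,"rz": 0},{"jaw": 0.5,"x": 0,"y": 0,"z": 0,"rx": 0,"ry": 0,"rz": 0},{"jaw": 0.5,"x": 0,"y": 0,"z": 0,"rx": 0,"ry": 0,"rz": 0}]' --newtons 40

```text
time: 43.08
tcp_pos: [0.6051, 0.3369, 0.0396]
orientation: [-0.0, 1.0, 0.0, 0.001]
contact_force: [-0.3, -0.1, 6.6]
gripper_width: 0.0583
grasp_force: 44.6
```

Emit:
step_arm --deltas '[{"jaw": 0.5,"x": 0,"y": 0,"z": -5,"rx": 0,"ry": 0,"rz": 0},{"jaw": 0.5,"x": 0,"y": 0,"z": -15,"rx": 0,"ry": 0,"rz": 0},{"jaw": 0.5,"x": 0,"y": 0,"z": -20,"rx": 0,"ry": 0,"rz": 0},{"jaw": 0.5,"x": 0,"y": 0,"z": -20,"rx": 0,"ry": 0,"rz": 0},{"jaw": 0.5,"x": 5,"y": -8,"z": -20,"rx": 0,"ry": 0,"rz": 0},{"jaw": 0.5,"x": 12,"y": -18,"z": -5,"rx": 0,"ry": 0,"rz": 0},{"jaw": 0.5,"x": 16,"y": -24,"z": 0,"rx": 0,"ry": 0,"rz": 0},{"jaw": 0.5,"x": 16,"y": -24,"z": 0,"rx": 0,"ry": 0,"rz": 0},{"jaw": 0.5,"x": 16,"y": -24,"z": 0,"rx": 0,"ry": 0,"rz": 0},{"jaw": 0.5,"x": 14,"y": -25,"z": 0,"rx": 0,"ry": 0,"rz": 0},{"jaw": 0.5,"x": 10,"y": -25,"z": 0,"rx": 0,"ry": 0,"rz": 0},{"jaw": 0.5,"x": 8,"y": -25,"z": 0,"rx": 0,"ry": 0,"rz": 0},{"jaw": 0.5,"x": 4,"y": -24,"z": 0,"rx": 0,"ry": 0,"rz": 0},{"jaw": 0.5,"x": 0,"y": -18,"z": 0,"rx": 0,"ry": 0,"rz": 0},{"jaw": 0.5,"x": 0,"y": -9,"z": 0,"rx": 0,"ry": 0,"rz": 0},{"jaw": 0.5,"x": 0,"y": -3,"z": 0,"rx": 0,"ry": 0,"rz": 0},{"jaw": 0.5,"x": 0,"y": 0,"z": 0,"rx": 0,"ry": 0,"rz": 0},{"jaw": 0.5,"x": 0,"y": 0,"z": 0,"rx": 0,"ry": 0,"rz": 0}]' --newtons 40

```text
time: 44.58
tcp_pos: [0.503, 0.1102, 0.1226]
orientation: [-0.0, 1.0, 0.0, -0.0]
contact_force: [0.7, 0.3, -3.8]
gripper_width: 0.0578
grasp_force: 43.9
```

```bash
python3 held.py .031 .155 .08;python3 go.py .5037 .1094 .0116
```

```text
[0.503  0.1102 0.1226]
scene 669 [0.116  0.118  0.1209 0.1534] [0.5024 0.1099]
side 373 [0.118  0.1203 0.1224 0.1531] [0.5024 0.1105]
t 44.68 tcp [0.5029 0.1105 0.1225] yaw 90.08 tilt [-0.0002  0.0004] w 0.0577 gf 43.9 F [ 0.1  0.7 -2.7]
delta mm [ -0.8  -1.1 110.9] rz 0.08
```

Emit:
step_arm --deltas '[{"jaw": 0.5,"x": -0.5,"y": -0.8,"z": 10,"rx": 0,"ry": 0,"rz": 0},{"jaw": 0.5,"x": 0,"y": 0,"z": 20,"rx": 0,"ry": 0,"rz": 0},{"jaw": 0.5,"x": 0,"y": 0,"z": 20,"rx": 0,"ry": 0,"rz": 0},{"jaw": 0.5,"x": 0,"y": 0,"z": 20,"rx": 0,"ry": 0,"rz": 0},{"jaw": 0.5,"x": 0,"y": 0,"z": 18,"rx": 0,"ry": 0,"rz": 0},{"jaw": 0.5,"x": 0,"y": 0,"z": 12,"rx": 0,"ry": 0,"rz": 0},{"jaw": 0.5,"x": 0,"y": 0,"z": 6,"rx": 0,"ry": 0,"rz": 0},{"jaw": 0.5,"x": 0,"y": 0,"z": 0,"rx": 0,"ry": 0,"rz": 0},{"jaw": 0.5,"x": 0,"y": 0,"z": 0,"rx": 0,"ry": 0,"rz": 0}]' --newtons 40

```text
time: 45.43
tcp_pos: [0.5037, 0.1089, 0.017]
orientation: [-0.0, 1.0, 0.0, 0.0]
contact_force: [0.3, 0.1, -2.9]
gripper_width: 0.0582
grasp_force: 43.8
```

```bash
python3 cmp.py .031 .5035 .109 .019 .045;python3 go.py .5037 .1094 .0116
```

```text
scene orig 395 [0.5036 0.109 ]
scene now 392 [0.503  0.1085]
side orig 225 [0.5037 0.1098]
side now 224 [0.5036 0.1092]
t 45.53 tcp [0.5044 0.1088 0.0178] yaw 90.03 tilt [0.0019 0.    ] w 0.0580 gf 43.8 F [ 0.9 -1.  -3.5]
delta mm [0.7 0.6 6.2] rz 0.03
```

Emit:
step_arm --deltas '[{"jaw": 0.5,"x": -0.3,"y": 0.6,"z": 2,"rx": 0,"ry": 0,"rz": 0},{"jaw": 0.5,"x": 0,"y": 0,"z": 1.5,"rx": 0,"ry": 0,"rz": 0},{"jaw": 0.5,"x": 0,"y": 0,"z": 1,"rx": 0,"ry": 0,"rz": 0},{"jaw": 0.5,"x": 0,"y": 0,"z": 0.8,"rx": 0,"ry": 0,"rz": 0},{"jaw": 0.5,"x": 0,"y": 0,"z": 0.5,"rx": 0,"ry": 0,"rz": 0},{"jaw": 0.5,"x": 0,"y": 0,"z": 0,"rx": 0,"ry": 0,"rz": 0}]' --newtons 40

```text
time: 46.03
tcp_pos: [0.5039, 0.1094, 0.0116]
orientation: [-0.0, 1.0, 0.0, 0.0]
contact_force: [-3.9, 1.3, 5.7]
gripper_width: 0.0579
grasp_force: 44.7
```

Emit:
step_arm --deltas '[{"jaw": 0.8,"x": 0,"y": 0,"z": 0,"rx": 0,"ry": 0,"rz": 0},{"jaw": 1,"x": 0,"y": 0,"z": 0,"rx": 0,"ry": 0,"rz": 0},{"jaw": 1,"x": 0,"y": 0,"z": 0,"rx": 0,"ry": 0,"rz": 0},{"jaw": 1,"x": 0,"y": 0,"z": 0,"rx": 0,"ry": 0,"rz": 0},{"jaw": 1,"x": 0,"y": 0,"z": -10,"rx": 0,"ry": 0,"rz": 0},{"jaw": 1,"x": 0,"y": 0,"z": -30,"rx": 0,"ry": 0,"rz": 0},{"jaw": 1,"x": 0,"y": 0,"z": -35,"rx": 0,"ry": 0,"rz": 0},{"jaw": 1,"x": 0,"y": 0,"z": -35,"rx": 0,"ry": 0,"rz": 0},{"jaw": 1,"x": 0,"y": 0,"z": -30,"rx": 0,"ry": 0,"rz": 0},{"jaw": 1,"x": 0,"y": 15,"z": -20,"rx": 0,"ry": 0,"rz": 0},{"jaw": 1,"x": 0,"y": 30,"z": 0,"rx": 0,"ry": 0,"rz": 0},{"jaw": 1,"x": 0,"y": 30,"z": 0,"rx": 0,"ry": 0,"rz": 0},{"jaw": 1,"x": 0,"y": 30,"z": 0,"rx": 0,"ry": 0,"rz": 0},{"jaw": 1,"x": 0,"y": 30,"z": 0,"rx": 0,"ry": 0,"rz": 0},{"jaw": 1,"x": 0,"y": 20,"z": 0,"rx": 0,"ry": 0,"rz": 0},{"jaw": 1,"x": 0,"y": 0,"z": 0,"rx": 0,"ry": 0,"rz": 0}]' --newtons 40

```text
time: 47.37
tcp_pos: [0.5032, 0.2676, 0.1714]
orientation: [-0.002, 1.0, 0.001, 0.0]
contact_force: [-0.2, -0.6, -0.1]
gripper_width: 0.0852
grasp_force: 0.0
```

```bash
python3 cmp.py .031 .5035 .109 .019 .045;python3 cmp.py .027 .57 .054 .019 .06;python3 cmp.py .0235 .58 .15 .035 .078;python3 -c "
from rig import arm;import cv2,numpy as np
a=arm.camera('scene')['frame'][130:330,150:400];b=arm.camera('side')['frame'][90:290,150:400]
cv2.imwrite('pics/end.png',cv2.resize(np.hstack([a,b]),(800,320)))"
```

```text
scene orig 395 [0.5036 0.109 ]
scene now 398 [0.5034 0.109 ]
side orig 225 [0.5037 0.1098]
side now 219 [0.5035 0.1096]
scene orig 553 [0.5704 0.0541]
scene now 554 [0.5704 0.0537]
side orig 267 [0.5706 0.055 ]
side now 63 [0.5915 0.1026]
scene orig 299 [0.5821 0.1502]
scene now 293 [0.5819 0.15  ]
side orig 381 [0.5801 0.1497]
side now 369 [0.5798 0.1496]
```

View pics/end.png

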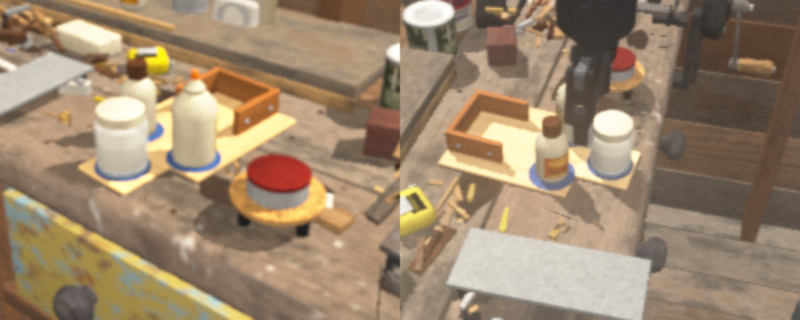

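The picture shows the jar (122,135), white (195,125) and brown (140,100) upright on their discs, each within 0.5 mm of its start. The tin is centred on the mat (278,178) and the arm is clear. Handing in.

```bash
python3 -c "
from rig import arm;print(arm.job_done())"
```

```text
the job is handed in; nothing more can be done
None
```

The job is handed in at about 48 s: the tin stands in the middle of the cork mat (within about 2 mm by the cameras), and both bottles and the jar are back upright within about 0.5 mm of where they started. On the first try at the jar the fingers closed on top of its lid with about 24 N, without moving it.

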